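# Make up the shoe-storage caddy with cedar and polish

### The job

Make up the shoe-storage caddy. First slide every thin cedar panel up out of the wooden rack and stand each one on edge in a groove of the caddy, one to a groove; then lift the tray by its handle and tip it over the caddy's bin so that all the cedar blocks slide in, and set the tray back down flat on the counter. Pack all the jars and tins upright in the caddy's low strip (before or after), and leave the glasses case and the scent bottle where they are.

Things in the scene. Friction and masses are not known exactly. Their poses are not given: they have to be found in the camera images.
- caddy: fixed grey plastic caddy, 215 (x) x 291 (y) x 60 mm, floor 5 mm thick; origin under its centre; x away from the robot, y left. Near left: three grooves, walls 55 mm high. Near right: a bin, walls 60 mm high (36 mm on the far side). Far side: a low strip, walls 36 mm high
- caddy_groove0 (a point): middle of the floor of the groove nearest the bin. The grooves run along caddy x, are 100 mm long, 15 mm wide (caddy y), 50 mm deep, 50 mm apart, with the front wall at their near end and open at their far end; axes as the caddy
- caddy_groove1 (a point): the same for the middle groove
- caddy_groove2 (a point): the same for the outermost groove
- caddy_bin (a point): middle of the floor of the bin, inside 130 (x) x 150 (y) mm; axes as the caddy
- caddy_strip (a point): middle of the floor of the strip along the far side, inside 70 (x) x 270 (y) mm, just room for four jars or tins in a row along y; axes as the caddy
- rack: beech block, fixed, 202 (x) x 106 (y) x 60 mm, origin under its centre, with four open-ended grooves along its y axis at x = -75, -25, 25 and 75 mm, each 13 mm wide, 50 mm deep (groove floor 10 mm above the counter)
- tray: aluminium tray, 160 (x) x 122 (y) mm, 0.3 kg, floor 5 mm thick, inside 100 mm wide, walls 30 mm high, open at its -x end (the mouth); origin under its centre. Straight above it a bridge handle: bar 16 mm thick (x), 110 mm long (y), 20 mm high, its top 105 mm above the underside, 80 mm clear over the floor. Blocks on it start to slide at 25 to 33 degrees of tilt
- tray_mouth (a point): middle of the floor's edge at the tray's open end
- glasses_case: black glasses case, 60 x 160 x 38 mm, a bystander; origin under its centre
- scent_bottle: glass scent bottle, 105 mm high, a bystander; origin under its centre
- panel0: thin cedar panel, 9 (x) x 90 (y) x 120 (z) mm, 45 g, standing on edge in a groove of the rack; origin in the middle of its lower edge, z up along it. May be absent
- panel1: thin cedar panel, 9 (x) x 90 (y) x 120 (z) mm, 45 g, standing on edge in a groove of the rack; origin in the middle of its lower edge, z up along it. May be absent
- panel2: thin cedar panel, 9 (x) x 90 (y) x 120 (z) mm, 45 g, standing on edge in a groove of the rack; origin in the middle of its lower edge, z up along it. May be absent
- panel3: thin cedar panel, 9 (x) x 90 (y) x 120 (z) mm, 45 g, standing on edge in a groove of the rack; origin in the middle of its lower edge, z up along it. May be absent
- block0: cedar block, 60 (x) x 26 x 26 mm, 25 g, lying on the tray; origin under its centre. May be absent
- block1: cedar block, 60 (x) x 26 x 26 mm, 25 g, lying on the tray; origin under its centre. May be absent
- block2: cedar block, 60 (x) x 26 x 26 mm, 25 g, lying on the tray; origin under its centre. May be absent
- block3: cedar block, 60 (x) x 26 x 26 mm, 25 g, lying on the tray; origin under its centre. May be absent
- block4: cedar block, 60 (x) x 26 x 26 mm, 25 g, lying on the tray; origin under its centre. May be absent
- jar0: amber round jar with black cap, 62 mm across, 70 mm high, 0.2 kg; origin under its centre. May be absent
- jar1: amber round jar with black cap, 62 mm across, 70 mm high, 0.2 kg; origin under its centre. May be absent
- tin0: square steel tin, 58 (x) x 60 (y) x 70 mm, 0.15 kg; origin under its centre. May be absent
- tin1: square steel tin, 58 (x) x 60 (y) x 70 mm, 0.15 kg; origin under its centre. May be absent
Things that resemble listed ones, but are neither listed nor needed, are in the scene too. Leave any pink or purple look-alike of the tin0 alone.

How it is judged:
By the outcome, as a careful person would: the job done as asked, in the order asked, and still so for the second after the job is handed in, with the robot touching nothing.
Of panel0, panel1, panel2, panel3 only 2 to 3 are there at a start; the rules pass over those that are not, and their reading is None.
Of block0, block1, block2, block3, block4 only 3 to 5 are there at a start; the rules pass over those that are not, and their reading is None.
Of jar0, jar1, tin0, tin1 only 3 to 4 are there at a start; the rules pass over those that are not, and their reading is None.
At some moment in a run one of jar0, jar1, tin0, tin1 may be knocked a few centimetres aside while the robot is not near it.
It also fails if it takes over 210 s, if anything falls off the work surface, if the arm or the gripper's body presses on something with over 40 N, if the wrist force passes 120 N, or if a joint passes its speed limit or range.

### The arm

A 6-joint arm with a two-finger parallel gripper is mounted at the origin on the work surface. World frame = base frame: x ahead of the robot, y to its left, z up, the work surface at z = 0. Lengths are in mm, angles in rad, forces in N, time in s.
With the tool pointing down it reaches from about 400 to 925 mm from the base axis. Payload 12.5 kg.
Tool frame: the origin (TCP) lies midway between the tips of the shut fingers; the grasp point (between the pads) lies 19 mm behind it; z points along the fingers, y is the line along which they close (so a half turn about z gives the same grasp; the last joint's range is limited). The gripper opens to 95 mm and grips with 3 to 60 N. Pads are 20 mm wide; open, the fingers measure 119 mm over their backs; the gripper's body (75 mm by 180 mm) begins 59 mm behind the grasp point.
Start: joints at [1.096, 0.491, 1.559, -0, 1.092, -0.106], TCP at [225.295, 583, 214.661] pointing down, gripper open.
Joint ranges: [-3.1, 3.1], [-0.84, 2.19], [0.05, 2.79], [-1.13, 4.28], [0.06, 2.93], [-2.69, 2.69]. Speed limits (rad/s): [2.22, 2.22, 2.79, 3.14, 3.14, 3.14].

### API

Orientations are given as [roll, pitch, yaw] about the fixed x, y, z axes, in that order (R = Rz(yaw) Ry(pitch) Rx(roll)).
In Python, from cell import readout, eyes, env gives the robot as it stands.
- The arm moves only by the tool move_arm, never from a script. Its argument "plan" is a list of rows, each a list of 3 entries, a list of its own where there are three numbers: the turn, a rotation vector about the tool's x, y, z in degrees, then the shift along the tool's x, y, z in m, then the gripper command: -1 is shut, 1 is fully open, values between are in proportion. In form: [[[ax, ay, az], [x, y, z], jaw], ...]. A call has 1 to 5 rows; each row is the pose to reach, as a shift and turn from the pose commanded when the call began, along the tool's axes at that moment; what a row does not reach only later rows make up. A row lasts 1/8 s, in which the tool goes at most 62.5 mm and 10.7 degrees, less where a joint would pass 70% of its speed; a pose out of reach is approached as far as the arm can. A call with a gripper value outside its range is refused whole. The fingers move at their own pace and stop on an object; the grip force is fixed at half the most. Time passes only in rows, so rows that repeat a pose let the fingers close. It gives the time, the measured TCP pose, the force, the opening and the grip force at its end, in the units of the state.
- readout.state(): the state, without advancing time (a new reading comes with each control period).
- eyes.read_camera(name): name is "side" or "top" or "wrist"; returns a dict with "img" (420x560x3 uint8, red, green, blue), "K" (3x3 intrinsics, pixels), "extrinsics" (4x4, takes a point from camera to world coordinates). Camera axes: x right, y up, looking along -z (the intrinsics and any distortion apply to the point x, -y, -z); pixel columns grow to the right and rows downward; lengths in mm; the calibration is good to about 2 mm. A picture is of the moment at which its call begins. There is no depth.
- env.job_done(): hands the job in; it is judged then, once.
Trained networks look in a picture, given as the dict that the camera call returned (one of the last four; its "shot" number tells which), for a name from the list of things; names that differ only in an ending like _2 or _b are one class to them, and where a whole thing is asked for, a point or a joint stands for the part that bears it (a point fixed in the world has none). Each returns a list of dicts, best first, with "score" (0 to 1); they miss things now and then, are a little off and sometimes report something else, mostly with a low value. They report only what shows in the picture. A call takes as long as a camera call. They do not tell look-alikes from the thing itself.
- eyes.cut_out(picture, name): "mask" (420x560 bool, what is visible of it) and "uv" ([column, row] in pixels, amid what is visible of it).
The state is a dict: "t": time; "joints": joint angles; "qvel": joint speeds; "tau": joint torques, N m; "eef_pos": TCP position; "tcp_rot": TCP orientation; "ft_force": force on the tool from outside, world axes, zero at the start; "moment": the same for the moment, N m; "opening": opening from 0.0 (shut) to 1.0 (fully open); "grip_force": force on a finger pad.
Only numpy, scipy, OpenCV 4.12 (cv2) and the standard library are available. Lean on these libraries where they do the work, as an engineer would, in place of code of your own. Each camera call takes 0.05 s, during which the arm holds its last target. There are 200 camera calls.

## Working session

There is one attempt and no reset: what is moved stays moved. The work goes in short steps, Python scripts to look and compute and a tool call to move; the robot and the scene stay as the last step left them, time stands still between calls to the robot, and variables do not carry over. Pictures are saved under pics/ and viewed, at most 14 in all, crops included, and the job is handed in when it is done.

Besides the shell and the picture viewer there is one more tool, called after "Request:" as name(argument=value, ...), one argument or row to a line, values as JSON. move_arm: Moves the arm, as the interface text tells. Its arguments: {"type":"object","properties":{"plan":{"type":"array","items":{"type":"array"}}},"required":["plan"]}

```bash
ls; mkdir -p pics
cat > h.py <<'E'
import numpy as np,cv2
from scipy.spatial.transform import Rotation as R
from cell import readout,eyes,env
def shot(name,save=None):
    p=eyes.read_camera(name)
    if save: cv2.imwrite('pics/'+save,p['img'][:,:,::-1])
    return p
def ray(p,uv):
    K=p['K'];E=p['extrinsics']
    d=np.linalg.inv(K)@np.array([uv[0],uv[1],1.]);d=np.array([d[0],-d[1],-d[2]])
    return E[:3,3],E[:3,:3]@d
def at(p,uv,z):
    o,d=ray(p,uv);return o+d*(z-o[2])/d[2]
def proj(p,X):
    E=p['extrinsics'];c=E[:3,:3].T@(np.array(X,float)-E[:3,3]);c=p['K']@np.array([c[0],-c[1],-c[2]]);return c[:2]/c[2]
E
python3 - <<'E'
from h import *
for c in ['top','side','wrist']:
    p=shot(c,c+'0.png'); print(c,p.keys(),p['K'].tolist(),p['extrinsics'].round(3).tolist())
    if c=='wrist': continue
    for n in ['caddy','rack','tray','panel0','block0','jar0','tin0','glasses_case','scent_bottle']:
        for r in eyes.cut_out(p,n):
            print(c,n,round(r['score'],2),np.round(r['uv']),r['mask'].sum())
print(readout.state())
E
```

```text
pics
top dict_keys(['img', 'K', 'extrinsics', 'shot']) [[424.6870232336415, 0.0, 275.9592436628042], [0.0, 424.6870232336415, 210.4992167789657], [0.0, 0.0, 1.0]] [[-0.013, 0.992, -0.126, 390.288], [-1.0, -0.011, 0.016, 29.889], [0.014, 0.126, 0.992, 1305.967], [0.0, 0.0, 0.0, 1.0]]
top caddy 0.85 [282. 200.] 6907
top caddy 0.34 [428. 229.] 533
top rack 0.72 [188. 209.] 1706
top tray 0.69 [372. 199.] 1227
top panel0 0.55 [181. 207.] 291
top panel0 0.53 [179. 189.] 259
top panel0 0.52 [177. 169.] 332
top block0 0.75 [367. 212.] 185
top block0 0.67 [284. 200.] 6886
top block0 0.66 [369. 187.] 146
top block0 0.61 [382. 213.] 199
top block0 0.57 [382. 186.] 157
top jar0 0.93 [181. 277.] 452
top jar0 0.7 [426. 231.] 488
top tin0 0.97 [131. 229.] 562
top tin0 0.89 [136. 283.] 572
top tin0 0.61 [110. 203.] 589
top tin0 0.53 [283. 199.] 6778
top glasses_case 0.84 [236. 145.] 988
top glasses_case 0.24 [366. 186.] 114
top scent_bottle 0.71 [299. 136.] 536
top scent_bottle 0.59 [375. 200.] 1290
top scent_bottle 0.29 [190. 209.] 1838
side dict_keys(['img', 'K', 'extrinsics', 'shot']) [[397.14919
[... 1311 characters left out ...]
 0.0, 1.0]]
{'t': 1.05, 'joints': array([ 1.09639028e+00,  4.90874021e-01,  1.55890252e+00,  1.57468497e-05,
        1.09166464e+00, -1.05626556e-01]), 'qvel': array([ 1.27746709e-03,  9.00321400e-05, -1.44768191e-03, -2.23473227e-04,
        8.09359175e-04,  1.58554182e-04]), 'tau': array([ 1.03848168e-03, -6.12479496e+01, -2.58432215e+01,  6.93572941e-02,
        4.45755408e-02,  4.81805409e-05]), 'eef_pos': array([225.30079762, 583.00655507, 214.67622226]), 'tcp_rot': array([3.14144055e+00, 2.07273286e-06, 2.77280590e+00]), 'ft_force': array([-0.26554982, -0.17795941,  0.71998615]), 'moment': array([-0.03748967, -0.00047044,  0.00142907]), 'grip_force': 0.0, 'opening': 0.9982141796107893}
```

Run:
```python
import cv2
a=cv2.imread('pics/top0.png')[110:310,90:450]; cv2.imwrite('pics/t0c.png',cv2.resize(a,None,fx=2.2,fy=2.2,interpolation=cv2.INTER_CUBIC))
a=cv2.imread('pics/side0.png'); cv2.imwrite('pics/s0c.png',cv2.resize(a[110:420,130:430],None,fx=1.9,fy=1.9,interpolation=cv2.INTER_CUBIC))
```

```text
(no output)
```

View pics/t0c.png

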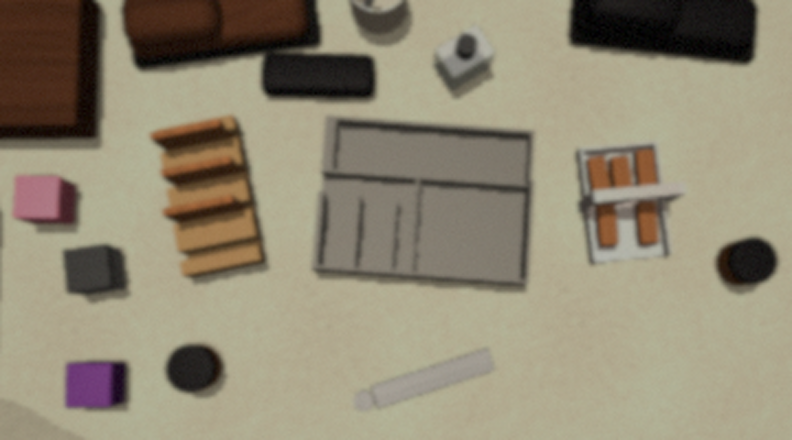

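View pics/s0c.png

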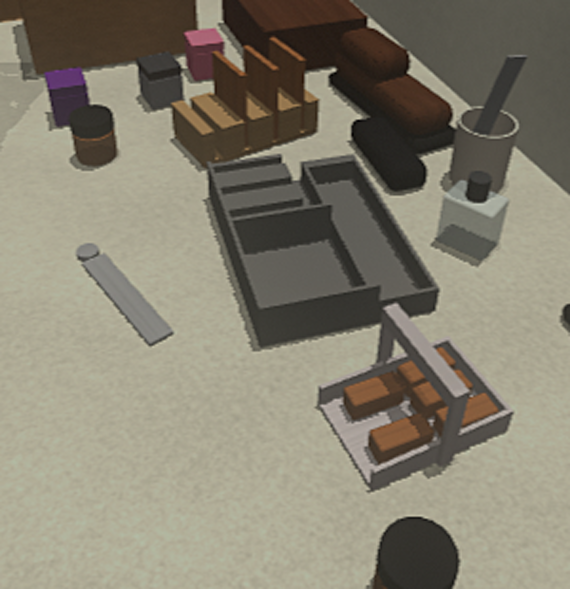

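Top view: jars at (181,277) and (426,231). The tin is dark grey at (131,229); its look-alikes are purple (136,283) and pink (110,203). Three panels stand at (177,169), (179,189) and (181,207), the nearest rack groove is empty, and the tray's mouth faces the robot. The grey bar in front is a distractor.

Run:
```python
from h import *
p=shot('top');im=p['img'];hsv=cv2.cvtColor(im,cv2.COLOR_RGB2HSV)
def info(n,z,k):
    for r in eyes.cut_out(p,n)[:k]:
        m=r['mask'].astype(np.uint8);c=cv2.findContours(m,0,2)[0];c=max(c,key=cv2.contourArea)
        b=cv2.boxPoints(cv2.minAreaRect(c));print(n,round(r['score'],2),np.round(r['uv']),at(p,r['uv'],z)[:2].round(),[at(p,q,z)[:2].round().tolist() for q in b])
info('caddy',50,1);info('rack',60,1);info('panel0',130,3);info('tray',20,1);info('jar0',70,2);info('tin0',70,3);info('scent_bottle',50,1);info('glasses_case',38,1)
# caddy corners read from crop: (crop/2.2+offset)
for n,c in dict(farleft=(328,118),farright=(532,131),nearright=(524,285),nearleft=(316,270)).items():
    q=np.array(c)/2.2+[90,110];print(n,[at(p,q,z)[:2].round().tolist() for z in (36,58)])
for n,c in dict(rack_fl=(152,130),fr=(238,117),nr=(265,262),nl=(183,275)).items():
    q=np.array(c)/2.2+[90,110];print(n,at(p,q,60)[:2].round())
```

```text
caddy 0.76 [281. 199.] [584.  -5.] [[482.0, 148.0], [700.0, 135.0], [678.0, -166.0], [461.0, -147.0]]
rack 0.94 [189. 208.] [560. 267.] [[673.0, 361.0], [699.0, 244.0], [499.0, 198.0], [474.0, 312.0]]
panel0 0.85 [177. 171.] [654. 289.] [[660.0, 341.0], [679.0, 245.0], [650.0, 239.0], [632.0, 335.0]]
panel0 0.65 [177. 205.] [558. 286.] [[561.0, 326.0], [580.0, 226.0], [556.0, 221.0], [536.0, 321.0]]
panel0 0.51 [180. 187.] [610. 279.] [[611.0, 328.0], [630.0, 230.0], [605.0, 225.0], [587.0, 323.0]]
tray 0.81 [375. 201.] [ 579. -294.] [[656.0, -219.0], [668.0, -374.0], [505.0, -380.0], [493.0, -228.0]]
jar0 0.83 [177. 277.] [360. 296.] [[390.0, 331.0], [389.0, 259.0], [327.0, 259.0], [328.0, 330.0]]
jar0 0.62 [425. 228.] [ 489. -426.] [[511.0, -392.0], [526.0, -470.0], [468.0, -478.0], [453.0, -400.0]]
tin0 0.94 [109. 203.] [575. 497.] [[614.0, 540.0], [613.0, 458.0], [551.0, 456.0], [552.0, 538.0]]
tin0 0.82 [134. 285.] [338. 418.] [[369.0, 465.0], [368.0, 385.0], [312.0, 384.0], [313.0, 463.0]]
tin0 0.74 [135. 229.] [499. 421.] [[520.0, 472.0], [527.0, 392.0], [462.0, 384.0], [454.0, 463.0]]
scent_bottle 0.73 [294. 134.] [785. -49.] [[785.0, -14.0], [829.0, -87.0], [771.0, -119.0], [728.0, -46.0]]
glasses_case 0.87 [234. 146.] [751. 136.] [[731.0, 215.0], [791.0, 214.0], [785.0, 57.0], [725.0, 60.0]]
farleft [[697.0, 120.0], [692.0, 119.0]]
farright [[676.0, -163.0], [671.0, -160.0]]
nearright [[462.0, -146.0], [461.0, -143.0]]
nearleft [[486.0, 137.0], [484.0, 135.0]]
rack_fl [677. 357.]
fr [694. 241.]
nr [496. 203.]
nl [480. 312.]
```

```bash
cat >> h.py <<'E'
def rot(az,tilt=0):
    "tool down with tool y at azimuth az deg; tilt deg about tool x"
    return R.from_euler('z',az-90+180,degrees=True)*R.from_euler('x',180,degrees=True)*R.from_euler('x',tilt,degrees=True)
def cur(cmd=None):
    s=readout.state();return np.array(s['eef_pos']),R.from_euler('xyz',s['tcp_rot'])
def go(pos,az,tilt=0,frm=None):
    "rel from frm (pos,az,tilt) or measured; prints turn deg & shift m"
    P,Q=cur() if frm is None else (np.array(frm[0],float),rot(*frm[1:]))
    T=rot(az,tilt);t=(Q.inv()*T).as_rotvec(degrees=True);d=Q.inv().apply(np.array(pos,float)-P)
    print('turn',t.round(2),'shift',(d/1000).round(4))
E
python3 - <<'E'
from h import *
P,Q=cur();print(P,Q.as_matrix().round(3).tolist(),rot(68.87).as_matrix().round(3).tolist())
go([600,285,230],12)
E
```

```text
[225.27259221 582.98361332 214.64548473] [[-0.933, 0.36, 0.0], [0.36, 0.933, 0.0], [-0.0, 0.0, -1.0]] [[-0.933, 0.36, 0.0], [0.36, 0.933, 0.0], [0.0, 0.0, -1.0]]
turn [ 0.    0.   56.87] shift [-0.4569 -0.1429 -0.0153]
```

Request:
move_arm(
  plan=[
    [[0, 0, 0], [-0.056, -0.0176, -0.003], 1],
    [[0, 0, 0], [-0.112, -0.0352, -0.006], 1],
    [[0, 0, 0], [-0.168, -0.0528, -0.009], 1],
    [[0, 0, 0], [-0.224, -0.0704, -0.012], 1],
    [[0, 0, 0], [-0.28, -0.088, -0.0153], 1],
  ],
)

```text
t: 2.12
eef_pos: [456.1, 398.6, 230.2]
tcp_rot: [3.141, 0.0, 2.773]
ft_force: [0.6, 0.7, -0.2]
opening: 0.997
grip_force: 0.0
```

Request:
move_arm(
  plan=[
    [[0, 0, 10], [-0.05, -0.0155, 0], 0],
    [[0, 0, 20], [-0.1, -0.031, 0], 0],
    [[0, 0, 30], [-0.15, -0.0465, 0], -0.3],
    [[0, 0, 40], [-0.1769, -0.0549, 0], -0.3],
    [[0, 0, 50], [-0.1769, -0.0549, 0], -0.3],
  ],
)

```text
t: 2.75
eef_pos: [601.5, 283.2, 229.5]
tcp_rot: [-3.142, 0.0, 1.892]
ft_force: [0.3, -0.2, -0.7]
opening: 0.534
grip_force: 0.0
```

Request:
move_arm(
  plan=[
    [[0, 0, 6.87], [0, 0, 0], -0.3],
    [[0, 0, 6.87], [0, 0, 0], -0.3],
  ],
)

```text
t: 3.0
eef_pos: [600.0, 284.9, 229.9]
tcp_rot: [-3.142, -0.0, 1.781]
ft_force: [0.0, -0.7, 0.0]
opening: 0.365
grip_force: 0.0
```

Run:
```python
from h import *
P,Q=cur();print(P,Q.as_euler('xyz',degrees=True),readout.state()['joints'],readout.state()['opening'],readout.state()['t'])
p=shot('wrist','w1.png');np.savez('w1.npz',K=p['K'],extrinsics=p['extrinsics'])
for r in eyes.cut_out(p,'panel0'): print(r['score'],r['uv'],r['mask'].sum(), [at(p,b,130)[:2].round(1).tolist() for b in cv2.boxPoints(cv2.minAreaRect(np.argwhere(r['mask'])[:,::-1].astype(np.float32)))])
v=p['img'].copy()
for ox in(-101,101):
  for oy in(-53,53):
    a=np.deg2rad(12);X=[587+ox*np.cos(a)-oy*np.sin(a),278+ox*np.sin(a)+oy*np.cos(a),60];u=proj(p,X);print(u.round());cv2.circle(v,tuple(int(i) for i in u),3,(0,255,0),-1)
cv2.imwrite('pics/w1b.png',cv2.resize(v,(784,588),interpolation=cv2.INTER_CUBIC)[:,:,::-1])
```

```text
[600.00716328 284.92601186 229.8695266 ] [-1.79998763e+02 -4.24024432e-03  1.02041065e+02] [3.43934494e-01 5.35016852e-01 1.43582480e+00 8.27585842e-05
 1.17076253e+00 1.33746041e-01] 0.3645170136278688 3.0
0.86 [300.4, 204.1] 2057 [[616.3, 236.6], [597.2, 338.5], [609.7, 340.8], [630.3, 239.1]]
0.82 [361.5, 202.5] 3484 [[654.9, 250.1], [635.5, 348.8], [658.0, 352.1], [680.0, 253.6]]
0.76 [239.6, 194.6] 2472 [[551.6, 333.5], [567.1, 337.0], [586.4, 242.6], [569.2, 238.6]]
[163. 248.]
[152. 137.]
[371. 248.]
[379. 137.]
```

View pics/w1b.png

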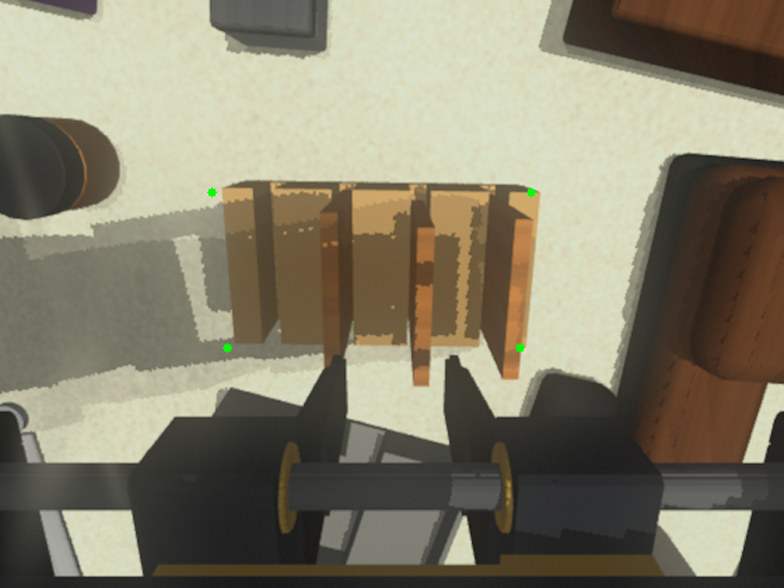

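Run:
```python
from h import *
p=dict(np.load('w1.npz'))
def L(pts,z): return [at(p,np.array(q)/1.4,z)[:2].round(1) for q in pts]
for n,pts in dict(A=[(329,212),(332,362)],B=[(423,228),(421.5,385)],C=[(522,220),(511,378)]).items():
    a,b=L(pts,130);print(n,a,b,(a+b)/2,np.linalg.norm(a-b),np.degrees(np.arctan2(*(b-a)[::-1])))
r=L([(224,188),(538,192),(522,346),(233,343)],60);print(r,np.mean(r,0))
for i,j in((0,1),(3,2),(1,2),(0,3)):
    d=r[j]-r[i];print(np.linalg.norm(d),np.degrees(np.arctan2(d[1],d[0])))
P,_=cur();print(P)
```

```text
A [558.1 323.3] [574.  241.8] [566.05 282.55] 83.03649799937374 -78.96071161370567
B [606.7 325.3] [625.8 238.4] [616.25 281.85] 88.97426594246225 -77.60390201460515
C [655.2 339.8] [673.9 253.1] [664.55 296.45] 88.69374273306997 -77.82854179141258
[array([484.1, 312.9]), array([678.9, 351.8]), array([698.3, 248.5]), array([502.2, 209. ])] [590.875 280.55 ]
198.64604199429692 11.29296265138096
200.03864626616524 11.388573690634766
105.10589897812588 -79.36360136385595
105.4647808512396 -80.11790328615959
[599.92321775 285.08763671 229.95040198]
```

Run:
```python
from h import *
go([555,60,260],52,frm=([600,285,230],12))
go([555,60,260],85.6,frm=([555,60,260],52))
```

```text
turn [  0.   0. -40.] shift [-0.2107 -0.0908 -0.03  ]
turn [  0.    0.  -33.6] shift [0. 0. 0.]
```

Request:
move_arm(
  plan=[
    [[0, 0, -8], [-0.0421, -0.0182, -0.006], -0.37],
    [[0, 0, -16], [-0.0843, -0.0363, -0.012], -0.37],
    [[0, 0, -24], [-0.1264, -0.0545, -0.018], -0.37],
    [[0, 0, -32], [-0.1686, -0.0726, -0.024], -0.37],
    [[0, 0, -40], [-0.2107, -0.0908, -0.03], -0.37],
  ],
)

```text
t: 3.72
eef_pos: [554.5, 58.8, 260.3]
tcp_rot: [3.141, 0.0, 2.486]
ft_force: [0.4, -0.9, 1.0]
opening: 0.312
grip_force: 0.0
```

Request:
move_arm(
  plan=[
    [[0, 0, -10], [0, 0, 0], -0.37],
    [[0, 0, -20], [0, 0, 0], -0.37],
    [[0, 0, -28], [0, 0, 0], -0.37],
    [[0, 0, -33.6], [0, 0, 0], -0.37],
    [[0, 0, -33.6], [0, 0, 0], -0.37],
  ],
)

```text
t: 4.35
eef_pos: [554.9, 60.1, 260.0]
tcp_rot: [3.141, 0.0, 3.066]
ft_force: [0.2, -0.6, -0.0]
opening: 0.312
grip_force: 0.0
```

Run:
```python
from h import *
P,Q=cur();print(P,Q.as_euler('xyz',degrees=True),readout.state()['joints'],readout.state()['opening'],readout.state()['t'])
p=shot('wrist','w2.png');np.savez('w2.npz',K=p['K'],extrinsics=p['extrinsics'])
cv2.imwrite('pics/w2b.png',cv2.resize(p['img'],(784,588),interpolation=cv2.INTER_CUBIC)[:,:,::-1])
```

```text
[554.91970913  60.13741222 260.04580535] [1.79994680e+02 1.48591197e-02 1.75671572e+02] [-1.04277459e-02  3.51000702e-01  1.66476661e+00  8.39555977e-05
  1.12556051e+00 -1.50571490e+00] 0.31173739145379065 4.35
```

View pics/w2b.png

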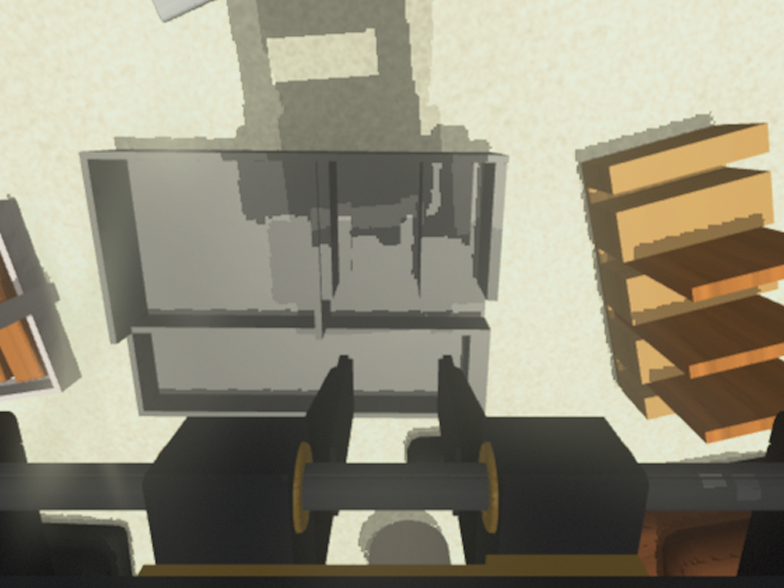

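The caddy fills the middle of the view: near wall at row 152, bin at the left, and the groove walls around columns 320, 335, 420, 436 and 490. I'll zoom in to resolve the grooves.

Run:
```python
import cv2,numpy as np
from h import *
p=dict(np.load('w2.npz'))
a=cv2.imread('pics/w2.png')[100:245,215:370]; a=cv2.convertScaleAbs(cv2.resize(a,None,fx=5,fy=4,interpolation=cv2.INTER_CUBIC),alpha=1.4)
cv2.imwrite('pics/w2c.png',a)
def L(pts,z): return [at(p,np.array(q)/1.4,z)[:2].round(1) for q in pts]
print('near wall outer',L([(80,152),(507,155)],60),L([(507,155)],55))
print('left outer',L([(80,153),(110,342)],60))
print('far outer strip',L([(139,413),(488,416)],36),'far left', L([(132,330)],36))
print('binwall centre',L([(320.5,160),(319.5,335)],60),'bin far wall', L([(135,330),(315,326),(490,322)],36))
```

```text
near wall outer [array([ 466.4, -147. ]), array([490.2, 140.2])] [array([490.5, 141.2])]
left outer [array([ 467. , -147.2]), array([ 603.6, -159.4])]
far outer strip [array([ 677., -165.]), array([702. , 126.4])] far left [array([ 603.4, -154.2])]
binwall centre [array([483.9,  14.2]), array([609.9,  -1.6])] bin far wall [array([ 603.6, -151.8]), array([611.1,  -8.6]), array([618.3, 129.9])]
```

View pics/w2c.png

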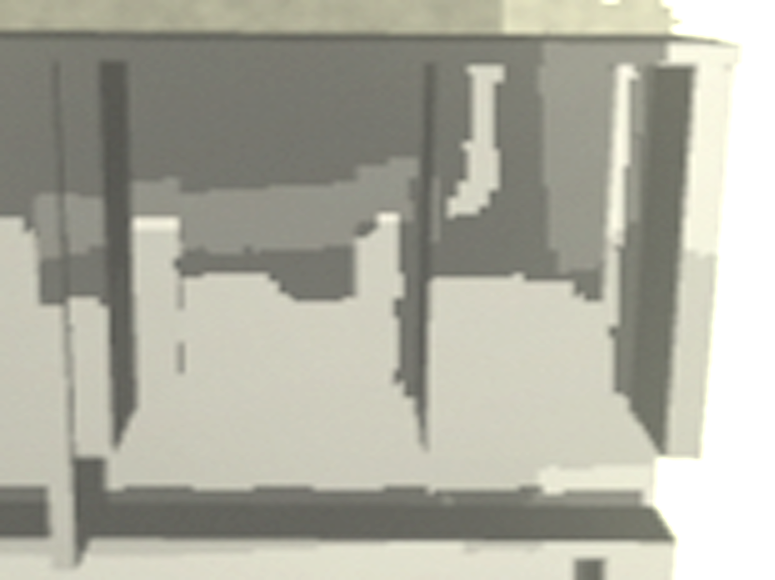

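Run:
```python
from h import *
p=dict(np.load('w2.npz'))
def L(c): return at(p,np.array([215+c[0]/5,100+c[1]/4]),55)[:2]
a=np.deg2rad(-4.85);ex=np.array([np.cos(a),np.sin(a)]);ey=np.array([-ex[1],ex[0]]);C=np.array([584,-11])
for n,pts,s in (('g0L',[(100,65),(113,445)],-1),('g0R',[(181,280),(181,370)],1),('g1L',[(355,240),(355,290)],1),('g1R',[(437,65),(429,445)],-1),('g2R',[(695,70),(667,450)],-1),('outer',[(736,45),(702,455)],0),('binwall',[(52,65),(50,560)],0)):
    for q in pts:
        w=L(q);d=w-C;print(n,w.round(1),'caddy',(d@ex).round(1),(d@ey).round(1))
```

```text
g0L [486.3  19.1] caddy -99.9 21.7
g0L [581.6  10.9] caddy -4.3 21.7
g0R [539.6  29.4] caddy -47.7 36.5
g0R [562.7  27. ] caddy -24.4 36.1
g1L [532.2  65. ] caddy -58.1 71.3
g1L [544.8  64. ] caddy -45.4 71.4
g1R [491.3  83.8] caddy -100.4 86.6
g1R [586.6  76.4] caddy -4.8 87.3
g2R [496.2 133.3] caddy -99.7 136.3
g2R [591.7 125.6] caddy -3.9 136.8
outer [491.  141.2] caddy -105.6 143.8
outer [593.6 132.9] caddy -2.6 144.1
binwall [485.6   9.9] caddy -99.8 12.5
binwall [612.4  -6. ] caddy 27.8 7.4
```

Run:
```python
from h import *
go([664.5,296,215],45,frm=([554.9,60.1,260],85.6))
go([664.5,296,215],12,frm=([664.5,296,215],45))
```

```text
turn [ 0.  -0.  40.6] shift [-0.0912  0.2436  0.045 ]
turn [ 0. -0. 33.] shift [0. 0. 0.]
```

Request:
move_arm(
  plan=[
    [[0, 0, 8], [-0.0182, 0.0487, 0], -0.37],
    [[0, 0, 16], [-0.0365, 0.0974, 0], -0.37],
    [[0, 0, 24], [-0.0547, 0.1462, 0], -0.37],
    [[0, 0, 32], [-0.073, 0.1949, 0.02], -0.37],
    [[0, 0, 40.6], [-0.0912, 0.2436, 0.045], -0.37],
  ],
)

```text
t: 5.03
eef_pos: [665.3, 297.7, 214.9]
tcp_rot: [3.14, 0.001, 2.35]
ft_force: [0.3, -0.3, 0.4]
opening: 0.314
grip_force: 0.0
```

Request:
move_arm(
  plan=[
    [[0, 0, 9], [0, 0, 0], -0.37],
    [[0, 0, 18], [0, 0, 0], -0.37],
    [[0, 0, 27], [0, 0, 0], -0.37],
    [[0, 0, 33], [0, 0, 0], -0.37],
    [[0, 0, 33], [0, 0, 0], -0.37],
  ],
)

```text
t: 5.65
eef_pos: [664.5, 296.0, 214.9]
tcp_rot: [-3.142, -0.0, 1.78]
ft_force: [0.3, -0.7, -0.1]
opening: 0.313
grip_force: 0.0
```

Request:
move_arm(
  plan=[
    [[0, 0, 0], [0, 0, 0.04], -0.37],
    [[0, 0, 0], [0, 0, 0.08], -0.37],
    [[0, 0, 0], [0, 0, 0.11], -0.37],
    [[0, 0, 0], [0, 0, 0.126], -0.37],
    [[0, 0, 0], [0, 0, 0.126], -0.37],
  ],
)

```text
t: 6.28
eef_pos: [664.4, 295.9, 88.3]
tcp_rot: [-3.14, 0.0, 1.781]
ft_force: [0.3, -0.6, 0.9]
opening: 0.315
grip_force: 0.0
```

Request:
move_arm(
  plan=[
    [[0, 0, 0], [0, 0, 0], -1],
    [[0, 0, 0], [0, 0, 0], -1],
    [[0, 0, 0], [0, 0, 0], -1],
    [[0, 0, 0], [0, 0, 0], -1],
  ],
)

```text
t: 6.78
eef_pos: [665.0, 296.0, 90.0]
tcp_rot: [3.14, -0.0, 1.78]
ft_force: [-0.9, -0.5, 5.6]
opening: 0.092
grip_force: 30.0
```

Run:
```python
from h import *
go([542.9,122.1,220],52,frm=([664.5,296,224],12))
go([542.9,122.1,220],85.15,frm=([542.9,122.1,220],52))
```

```text
turn [  0.   0. -40.] shift [-0.1448 -0.1551  0.004 ]
turn [  0.     0.   -33.15] shift [0. 0. 0.]
```

Request:
move_arm(
  plan=[
    [[0, 0, 0], [0, 0, -0.02], -1],
    [[0, 0, 0], [0, 0, -0.05], -1],
    [[0, 0, 0], [0, 0, -0.09], -1],
    [[0, 0, 0], [0, 0, -0.135], -1],
    [[0, 0, 0], [0, 0, -0.135], -1],
  ],
)

```text
t: 7.4
eef_pos: [665.7, 296.3, 229.3]
tcp_rot: [3.134, -0.001, 1.78]
ft_force: [1.1, -0.5, -1.5]
opening: 0.091
grip_force: 30.0
```

Request:
move_arm(
  plan=[
    [[0, 0, -8], [-0.029, -0.031, 0], -1],
    [[0, 0, -16], [-0.0579, -0.062, 0], -1],
    [[0, 0, -24], [-0.0869, -0.0931, 0], -1],
    [[0, 0, -32], [-0.1158, -0.1241, 0], -1],
    [[0, 0, -40], [-0.1448, -0.1551, 0.004], -1],
  ],
)

```text
t: 8.02
eef_pos: [541.8, 121.0, 219.9]
tcp_rot: [-3.142, -0.0, 2.483]
ft_force: [-0.5, -0.5, -0.7]
opening: 0.096
grip_force: 30.0
```

Request:
move_arm(
  plan=[
    [[0, 0, -9], [0, 0, 0], -1],
    [[0, 0, -18], [0, 0, 0], -1],
    [[0, 0, -27], [0, 0, 0], -1],
    [[0, 0, -33.15], [0, 0, 0], -1],
    [[0, 0, -33.15], [0, 0, 0], -1],
  ],
)

```text
t: 8.65
eef_pos: [542.6, 122.0, 219.8]
tcp_rot: [-3.142, -0.001, 3.056]
ft_force: [-0.1, -0.2, 0.3]
opening: 0.093
grip_force: 30.0
```

Request:
move_arm(
  plan=[
    [[0, 0, 0], [0, 0, 0.04], -1],
    [[0, 0, 0], [0, 0, 0.06], -1],
    [[0, 0, 0], [0, 0, 0.072], -1],
    [[0, 0, 0], [0, 0, 0.072], -1],
  ],
)

```text
t: 9.15
eef_pos: [542.8, 122.0, 147.6]
tcp_rot: [-3.141, -0.001, 3.056]
ft_force: [-1.3, -0.0, 0.3]
opening: 0.094
grip_force: 30.0
```

Run:
```python
from h import *
P,Q=cur();print(P,Q.as_euler('xyz',degrees=True),readout.state()['ft_force'])
p=shot('wrist','w3.png');np.savez('w3.npz',K=p['K'],extrinsics=p['extrinsics'])
cv2.imwrite('pics/w3b.png',cv2.resize(p['img'][60:300,180:460],(784,672))[:600,:,::-1])
```

```text
[542.77710134 122.01367274 147.55052732] [-1.79992819e+02 -6.18933898e-02  1.75083395e+02] [-1.26161031 -0.00881398  0.25520086]
```

View pics/w3b.png

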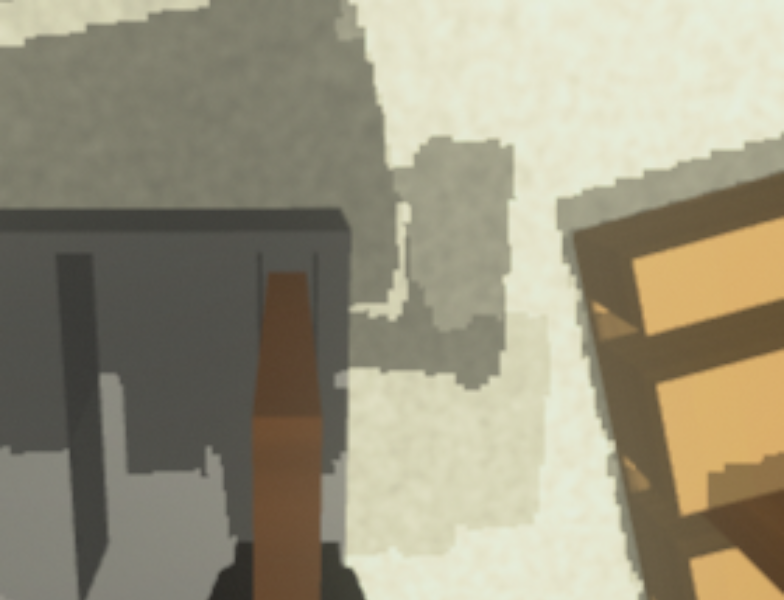

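Request:
move_arm(
  plan=[
    [[0, 0, 0], [0, 0, 0.02], -1],
    [[0, 0, 0], [0, 0, 0.04], -1],
    [[0, 0, 0], [0, 0, 0.056], -1],
    [[0, 0, 0], [0, 0, 0.0615], -1],
    [[0, 0, 0], [0, 0, 0.0615], -1],
  ],
)

```text
t: 9.82
eef_pos: [543.1, 122.1, 86.6]
tcp_rot: [3.141, 0.0, 3.057]
ft_force: [0.8, -0.1, -0.9]
opening: 0.093
grip_force: 30.0
```

Run:
```python
from h import *
go([616,283,215],45,frm=([542.9,122.1,217],85.15))
go([616,283,215],12,frm=([616,283,215],45))
go([538.7,72.2,220],52,frm=([616,283,224],12))
go([538.7,72.2,148],85.15,frm=([538.7,72.2,220],52))
go([566,277,215],45,frm=([538.7,72.2,217],85.15))
go([534.4,22.3,220],52,frm=([566,277,224],12))
```

```text
turn [ 0.   -0.   40.15] shift [-0.0592  0.1665  0.002 ]
turn [ 0. -0. 33.] shift [0. 0. 0.]
turn [  0.   0. -40.] shift [-0.1901 -0.1194  0.004 ]
turn [  0.     0.   -33.15] shift [ 0.    -0.     0.072]
turn [ 0.   -0.   40.15] shift [-0.0099  0.2064  0.002 ]
turn [  0.   0. -40.] shift [-0.2426 -0.0839  0.004 ]
```

Request:
move_arm(
  plan=[
    [[0, 0, 0], [0, 0, 0], -0.37],
    [[0, 0, 0], [0, 0, 0], -0.37],
    [[0, 0, 0], [0, 0, 0], -0.37],
    [[0, 0, 0], [0, 0, -0.02], -0.37],
    [[0, 0, 0], [0, 0, -0.05], -0.37],
  ],
)

```text
t: 10.45
eef_pos: [542.6, 122.0, 136.5]
tcp_rot: [-3.141, -0.002, 3.057]
ft_force: [-0.4, 0.1, -0.2]
opening: 0.318
grip_force: 0.0
```

Request:
move_arm(
  plan=[
    [[0, 0, 0], [0, 0, -0.04], -0.37],
    [[0, 0, 0], [0, 0, -0.08], -0.37],
    [[0, 0, 0], [0, 0, -0.08], -0.37],
  ],
)

```text
t: 10.82
eef_pos: [544.0, 122.2, 219.3]
tcp_rot: [3.14, 0.005, 3.057]
ft_force: [0.0, -0.3, -1.2]
opening: 0.315
grip_force: 0.0
```

Request:
move_arm(
  plan=[
    [[0, 0, 8], [-0.0118, 0.0333, 0], -0.37],
    [[0, 0, 16], [-0.0237, 0.0666, 0], -0.37],
    [[0, 0, 24], [-0.0355, 0.0999, 0], -0.37],
    [[0, 0, 32], [-0.0474, 0.1332, 0], -0.37],
    [[0, 0, 40.15], [-0.0592, 0.1665, 0.002], -0.37],
  ],
)

```text
t: 11.45
eef_pos: [616.2, 283.9, 213.2]
tcp_rot: [-3.14, -0.001, 2.352]
ft_force: [-0.0, -0.2, 0.5]
opening: 0.316
grip_force: 0.0
```

Request:
move_arm(
  plan=[
    [[0, 0, 9], [0, 0, 0], -0.37],
    [[0, 0, 18], [0, 0, 0], -0.37],
    [[0, 0, 27], [0, 0, 0], -0.37],
    [[0, 0, 33], [0, 0, 0], -0.37],
    [[0, 0, 33], [0, 0, 0], -0.37],
  ],
)

```text
t: 12.08
eef_pos: [615.7, 282.8, 213.3]
tcp_rot: [-3.14, 0.0, 1.781]
ft_force: [0.6, 0.1, 0.1]
opening: 0.314
grip_force: 0.0
```

Request:
move_arm(
  plan=[
    [[0, 0, 0], [0, 0, 0.04], -0.37],
    [[0, 0, 0], [0, 0, 0.08], -0.37],
    [[0, 0, 0], [0, 0, 0.11], -0.37],
    [[0, 0, 0], [0, 0, 0.126], -0.37],
    [[0, 0, 0], [0, 0, 0.126], -0.37],
  ],
)

```text
t: 12.7
eef_pos: [615.7, 282.8, 87.6]
tcp_rot: [-3.14, 0.0, 1.781]
ft_force: [0.0, -0.4, 1.1]
opening: 0.317
grip_force: 0.0
```

Request:
move_arm(
  plan=[
    [[0, 0, 0], [0, 0, 0], -1],
    [[0, 0, 0], [0, 0, 0], -1],
    [[0, 0, 0], [0, 0, 0], -1],
    [[0, 0, 0], [0, 0, 0], -1],
  ],
)

```text
t: 13.2
eef_pos: [616.4, 283.1, 89.4]
tcp_rot: [3.14, -0.0, 1.78]
ft_force: [-0.2, -0.7, 6.5]
opening: 0.091
grip_force: 30.0
```

Request:
move_arm(
  plan=[
    [[0, 0, 0], [0, 0, -0.02], -1],
    [[0, 0, 0], [0, 0, -0.05], -1],
    [[0, 0, 0], [0, 0, -0.09], -1],
    [[0, 0, 0], [0, 0, -0.135], -1],
    [[0, 0, 0], [0, 0, -0.135], -1],
  ],
)

```text
t: 13.82
eef_pos: [617.1, 283.3, 227.2]
tcp_rot: [3.135, -0.001, 1.78]
ft_force: [0.2, 0.1, -0.6]
opening: 0.092
grip_force: 30.0
```

Request:
move_arm(
  plan=[
    [[0, 0, -8], [-0.038, -0.0239, 0], -1],
    [[0, 0, -16], [-0.076, -0.0478, 0], -1],
    [[0, 0, -24], [-0.1141, -0.0716, 0], -1],
    [[0, 0, -32], [-0.1521, -0.0955, 0], -1],
    [[0, 0, -40], [-0.1901, -0.1194, 0.003], -1],
  ],
)

```text
t: 14.45
eef_pos: [537.8, 70.9, 219.6]
tcp_rot: [-3.141, -0.001, 2.483]
ft_force: [1.4, -0.6, 0.2]
opening: 0.095
grip_force: 30.0
```

Request:
move_arm(
  plan=[
    [[0, 0, -9], [0, 0, 0], -1],
    [[0, 0, -18], [0, 0, 0], -1],
    [[0, 0, -27], [0, 0, 0], -1],
    [[0, 0, -33.15], [0, 0, 0.03], -1],
    [[0, 0, -33.15], [0, 0, 0.06], -1],
  ],
)

```text
t: 15.08
eef_pos: [538.3, 72.1, 159.0]
tcp_rot: [3.142, -0.0, 3.058]
ft_force: [0.1, -0.5, -0.7]
opening: 0.089
grip_force: 30.0
```

Request:
move_arm(
  plan=[
    [[0, 0, 0], [0, 0, 0.01], -1],
    [[0, 0, 0], [0, 0, 0.01], -1],
  ],
)

```text
t: 15.32
eef_pos: [538.6, 72.1, 150.0]
tcp_rot: [-3.142, -0.001, 3.057]
ft_force: [0.2, -0.9, -1.1]
opening: 0.092
grip_force: 30.0
```

Request:
move_arm(
  plan=[
    [[0, 0, 0], [0, 0, 0.02], -1],
    [[0, 0, 0], [0, 0, 0.04], -1],
    [[0, 0, 0], [0, 0, 0.057], -1],
    [[0, 0, 0], [0, 0, 0.0635], -1],
    [[0, 0, 0], [0, 0, 0.0635], -1],
  ],
)

```text
t: 15.95
eef_pos: [539.0, 72.2, 87.4]
tcp_rot: [3.141, 0.0, 3.057]
ft_force: [-0.4, 0.2, -0.6]
opening: 0.092
grip_force: 30.0
```

Request:
move_arm(
  plan=[
    [[0, 0, 0], [0, 0, 0], -0.37],
    [[0, 0, 0], [0, 0, 0], -0.37],
    [[0, 0, 0], [0, 0, 0], -0.37],
    [[0, 0, 0], [0, 0, -0.02], -0.37],
    [[0, 0, 0], [0, 0, -0.05], -0.37],
  ],
)

```text
t: 16.58
eef_pos: [538.4, 72.1, 137.0]
tcp_rot: [-3.141, -0.002, 3.057]
ft_force: [0.2, -0.2, 1.9]
opening: 0.313
grip_force: 0.0
```

Request:
move_arm(
  plan=[
    [[0, 0, 0], [0, 0, -0.04], -0.37],
    [[0, 0, 0], [0, 0, -0.08], -0.37],
    [[0, 0, 0], [0, 0, -0.08], -0.37],
  ],
)

```text
t: 16.95
eef_pos: [539.8, 72.2, 219.8]
tcp_rot: [3.141, 0.005, 3.057]
ft_force: [0.1, 0.0, -0.1]
opening: 0.316
grip_force: 0.0
```

Request:
move_arm(
  plan=[
    [[0, 0, 8], [-0.002, 0.0413, 0], -0.37],
    [[0, 0, 16], [-0.004, 0.0826, 0], -0.37],
    [[0, 0, 24], [-0.0059, 0.1238, 0], -0.37],
    [[0, 0, 32], [-0.0079, 0.1651, 0], -0.37],
    [[0, 0, 40.15], [-0.0099, 0.2064, 0], -0.37],
  ],
)

```text
t: 17.58
eef_pos: [565.8, 278.2, 215.8]
tcp_rot: [-3.14, -0.001, 2.351]
ft_force: [1.6, -0.7, -0.1]
opening: 0.318
grip_force: 0.0
```

Request:
move_arm(
  plan=[
    [[0, 0, 9], [0, 0, 0], -0.37],
    [[0, 0, 18], [0, 0, 0], -0.37],
    [[0, 0, 27], [0, 0, 0], -0.37],
    [[0, 0, 33], [0, 0, 0], -0.37],
    [[0, 0, 33], [0, 0, 0], -0.37],
  ],
)

```text
t: 18.2
eef_pos: [565.8, 276.9, 215.9]
tcp_rot: [-3.14, 0.0, 1.781]
ft_force: [0.3, 0.8, 0.3]
opening: 0.314
grip_force: 0.0
```

Request:
move_arm(
  plan=[
    [[0, 0, 0], [0, 0, 0.04], -0.37],
    [[0, 0, 0], [0, 0, 0.08], -0.37],
    [[0, 0, 0], [0, 0, 0.11], -0.37],
    [[0, 0, 0], [0, 0, 0.127], -0.37],
    [[0, 0, 0], [0, 0, 0.127], -0.37],
  ],
)

```text
t: 18.82
eef_pos: [565.8, 276.8, 89.0]
tcp_rot: [-3.14, 0.0, 1.781]
ft_force: [0.0, -0.7, 0.3]
opening: 0.314
grip_force: 0.0
```

Request:
move_arm(
  plan=[
    [[0, 0, 0], [0, 0, 0], -1],
    [[0, 0, 0], [0, 0, 0], -1],
    [[0, 0, 0], [0, 0, 0], -1],
    [[0, 0, 0], [0, 0, 0], -1],
  ],
)

```text
t: 19.32
eef_pos: [566.5, 277.1, 90.9]
tcp_rot: [3.14, -0.0, 1.78]
ft_force: [-1.2, -0.4, 6.6]
opening: 0.093
grip_force: 30.0
```

Request:
move_arm(
  plan=[
    [[0, 0, 0], [0, 0, -0.02], -1],
    [[0, 0, 0], [0, 0, -0.05], -1],
    [[0, 0, 0], [0, 0, -0.09], -1],
    [[0, 0, 0], [0, 0, -0.135], -1],
    [[0, 0, 0], [0, 0, -0.135], -1],
  ],
)

```text
t: 19.95
eef_pos: [567.1, 277.4, 228.5]
tcp_rot: [3.136, -0.001, 1.78]
ft_force: [-0.0, 0.8, -0.5]
opening: 0.095
grip_force: 30.0
```

Request:
move_arm(
  plan=[
    [[0, 0, -8], [-0.0485, -0.0168, 0], -1],
    [[0, 0, -16], [-0.097, -0.0336, 0], -1],
    [[0, 0, -24], [-0.1456, -0.0503, 0], -1],
    [[0, 0, -32], [-0.1941, -0.0671, 0], -1],
    [[0, 0, -40], [-0.2426, -0.0839, 0.003], -1],
  ],
)

```text
t: 20.58
eef_pos: [533.7, 20.7, 221.2]
tcp_rot: [-3.141, -0.001, 2.483]
ft_force: [-0.0, 0.6, -0.9]
opening: 0.095
grip_force: 30.0
```

Request:
move_arm(
  plan=[
    [[0, 0, -9], [0, 0, 0], -1],
    [[0, 0, -18], [0, 0, 0], -1],
    [[0, 0, -27], [0, 0, 0], -1],
    [[0, 0, -33.15], [0, 0, 0.03], -1],
    [[0, 0, -33.15], [0, 0, 0.06], -1],
  ],
)

```text
t: 21.2
eef_pos: [534.0, 22.3, 160.5]
tcp_rot: [3.141, -0.0, 3.058]
ft_force: [0.3, -0.5, -0.8]
opening: 0.093
grip_force: 30.0
```

Request:
move_arm(
  plan=[
    [[0, 0, 0], [-0.002, 0, 0.01], -1],
    [[0, 0, 0], [-0.002, 0, 0.01], -1],
  ],
)

```text
t: 21.45
eef_pos: [536.4, 22.1, 151.5]
tcp_rot: [3.141, -0.001, 3.057]
ft_force: [1.5, 0.6, -0.4]
opening: 0.094
grip_force: 30.0
```

Request:
move_arm(
  plan=[
    [[0, 0, 0], [0, 0, 0.02], -1],
    [[0, 0, 0], [0, 0, 0.04], -1],
    [[0, 0, 0], [0, 0, 0.057], -1],
    [[0, 0, 0], [0, 0, 0.064], -1],
    [[0, 0, 0], [0, 0, 0.064], -1],
  ],
)

```text
t: 22.08
eef_pos: [536.7, 22.0, 88.4]
tcp_rot: [3.142, 0.0, 3.057]
ft_force: [0.6, 0.1, -0.7]
opening: 0.094
grip_force: 30.0
```

Request:
move_arm(
  plan=[
    [[0, 0, 0], [0, 0, 0], -0.37],
    [[0, 0, 0], [0, 0, 0], -0.37],
    [[0, 0, 0], [0, 0, 0], -0.37],
    [[0, 0, 0], [0, 0, -0.02], -0.37],
    [[0, 0, 0], [0, 0, -0.05], -0.37],
  ],
)

```text
t: 22.7
eef_pos: [536.0, 22.1, 138.1]
tcp_rot: [3.142, -0.002, 3.057]
ft_force: [-0.2, -0.5, -0.4]
opening: 0.318
grip_force: 0.0
```

Request:
move_arm(
  plan=[
    [[0, 0, 0], [0, 0, -0.05], -0.37],
    [[0, 0, 0], [0, 0, -0.1], -0.37],
    [[0, 0, 0], [0, -0.05, -0.1], 0],
    [[0, 0, 0], [0, -0.1, -0.1], 0],
    [[0, 0, 0], [0, -0.15, -0.1], 0],
  ],
)

```text
t: 23.32
eef_pos: [523.5, -128.8, 238.3]
tcp_rot: [-3.142, 0.001, 3.057]
ft_force: [0.7, 0.4, -0.3]
opening: 0.495
grip_force: 0.0
```

Request:
move_arm(
  plan=[
    [[0, 0, 10], [0, -0.06, 0], 0],
    [[0, 0, 20], [0, -0.11, 0], 0],
    [[0, 0, 30], [0, -0.11, 0], 0],
    [[0, 0, 40], [0, -0.11, 0], 0],
    [[0, 0, 50], [0, -0.11, 0], 0],
  ],
)

```text
t: 23.95
eef_pos: [514.3, -237.2, 238.0]
tcp_rot: [3.142, -0.0, 2.178]
ft_force: [0.8, -0.2, 0.9]
opening: 0.5
grip_force: 0.0
```

Run:
```python
from h import *
P,Q=cur();print(P,Q.as_euler('xyz',degrees=True),readout.state()['joints'],readout.state()['t'])
p=shot('side','s1.png')
a=p['img'][130:420,150:430];cv2.imwrite('pics/s1c.png',cv2.resize(a,None,fx=2,fy=2,interpolation=cv2.INTER_CUBIC)[:,:,::-1])
p=shot('wrist','w4.png');np.savez('w4.npz',K=p['K'],extrinsics=p['extrinsics'])
cv2.imwrite('pics/w4b.png',cv2.resize(p['img'],(784,588),interpolation=cv2.INTER_CUBIC)[:,:,::-1])
```

```text
[ 514.28885405 -237.16528395  237.96684034] [ 1.79996677e+02 -6.74179619e-03  1.24796805e+02] [-5.48763130e-01  3.83956532e-01  1.67534023e+00  1.13797322e-04
  1.08238022e+00 -1.15613534e+00] 23.95
```

View pics/s1c.png

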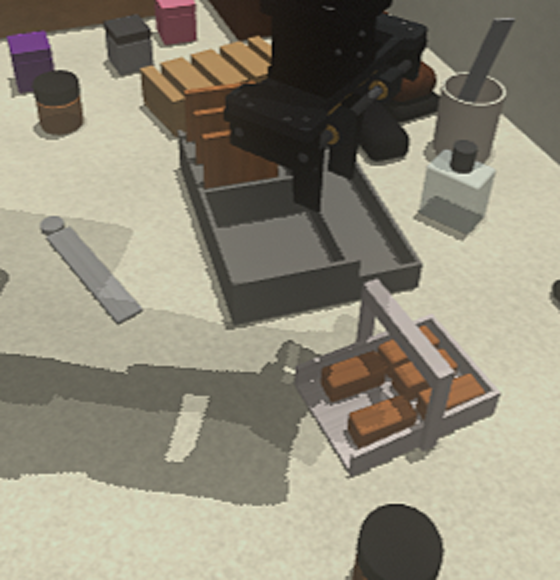

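View pics/w4b.png

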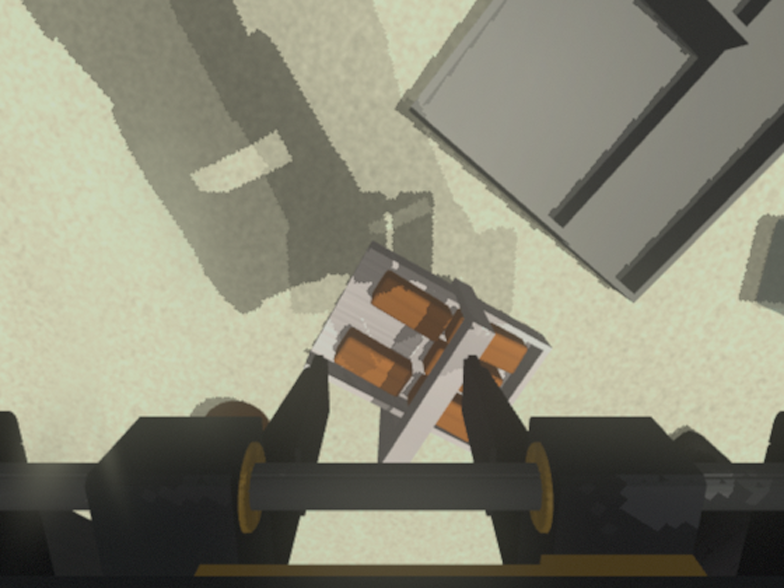

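```bash
python3 - <<'E'
from h import *
p=dict(np.load('w4.npz'))
def L(q,z): return at(p,np.array(q)/1.4,z)[:2]
A,B,C=L((373,242),30),L((550,347),30),L((308,355),30);print(A,B,C,np.linalg.norm(B-A),np.degrees(np.arctan2(*(B-A)[::-1])),np.linalg.norm(C-A),np.degrees(np.arctan2(*(A-C)[::-1])),'centre',(B+C)/2)
e=[L(q,105) for q in((459,325),(393,418),(488,322),(402,460))];print('bar edges',e,[np.degrees(np.arctan2(*(e[i]-e[i+1])[::-1])) for i in(0,2)])
# bar thickness
d=(e[0]-e[1]);d/=np.linalg.norm(d);n=np.array([d[1],-d[0]]);print((e[2]-e[0])@n, (e[3]-e[0])@n,(A-e[0])@n)
t=dict(img=None)
for m in((480,300),(465,285)):print(L(m,105),L(m,85))
E
python3 - <<'E'
import sys;sys.path.insert(0,'.')
import os;os.chdir('.')
from h import *
a=cv2.imread('pics/w4.png')[165:345,205:405];cv2.imwrite('pics/w4c.png',cv2.resize(a,None,fx=3.3,fy=3.3,interpolation=cv2.INTER_CUBIC))
E
```

```text
[ 496.1159407  -238.31521755] [ 654.20788892 -229.7810132 ] [ 503.57872629 -340.62065467] 158.3221296512775 3.089972321177479 102.57726665598234 94.17211564718731 centre [ 578.89330761 -285.20083393]
bar edges [array([ 562.07816359, -237.44780307]), array([ 564.78417945, -312.96655338]), array([ 575.50372341, -225.93893926]), array([ 587.38908282, -335.57850521])] [np.float64(92.05216561204098), np.float64(96.18692788942995)]
13.829074555877101 21.78068526717735 -65.95097882478277
[ 563.01816832 -217.46770916] [ 569.34052652 -220.76578644]
[ 549.99628847 -215.01908631] [ 555.45819242 -218.15536453]
```

View pics/w4c.png

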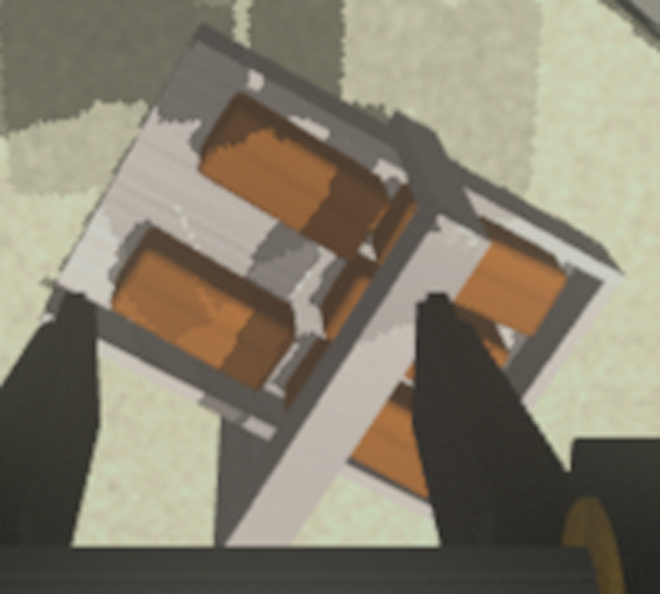

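The tray's mouth faces left in the crop, toward the robot. The bar runs from about (465,225) to (260,545), with five blocks on the tray.

Run:
```python
from h import *
p=dict(np.load('w4.npz'))
def L(c,z): return at(p,np.array([205+c[0]/3.3,165+c[1]/3.3]),z)[:2]
a,b,c,d=[L(q,105) for q in((437,210),(225,545),(492,240),(295,545))]
for u,v in((a,b),(c,d)): print(u,v,np.linalg.norm(u-v),np.degrees(np.arctan2(*(u-v)[::-1])))
print('thick',np.linalg.norm(a-c),'far end mid',(a+c)/2)
A,B=L((203,25),30),L((622,272),30);print(A,B,np.linalg.norm(A-B),np.degrees(np.arctan2(*(B-A)[::-1])))
y=np.deg2rad(3.5);ex=np.array([np.cos(y),np.sin(y)]);ey=np.array([-ex[1],ex[0]])
print('centre from bar',(a+c)/2-55*ey,'from rim',(A+B)/2-61*ey)
```

```text
[ 566.91980308 -230.30203279] [ 577.62342668 -344.30327537] 114.50262384554 95.36379984295401
[ 583.68448757 -228.87806166] [ 593.92705527 -333.17898401] 104.80263639821798 95.60858188727646
thick 16.825050955217158 far end mid [ 575.30214533 -229.59004722]
[ 496.02854422 -238.0247954 ] [ 654.44701046 -229.00830101] 158.67484871459362 3.257513704961071
centre from bar [ 578.659815   -284.48746114] from rim [ 578.96173825 -294.40277091]
```

Run:
```python
from h import *
go([580,-288,150],4.8)
go([576,-77.6,200],-4.85,frm=([580,-288,200],4.8))
```

```text
turn [ 0.   -0.   30.22] shift [-0.0794  0.0245  0.088 ]
turn [ 0.   -0.    9.65] shift [0.21   0.0136 0.    ]
```

Request:
move_arm(
  plan=[
    [[0, 0, 10], [-0.03, 0.01, 0.02], 0],
    [[0, 0, 20], [-0.06, 0.02, 0.04], 0],
    [[0, 0, 30.22], [-0.0794, 0.0245, 0.06], 0],
    [[0, 0, 30.22], [-0.0794, 0.0245, 0.088], 0],
    [[0, 0, 30.22], [-0.0794, 0.0245, 0.088], 0],
  ],
)

```text
t: 24.68
eef_pos: [579.4, -287.3, 148.1]
tcp_rot: [-3.138, -0.002, 1.66]
ft_force: [-0.2, -0.1, 0.1]
opening: 0.501
grip_force: 0.0
```

Request:
move_arm(
  plan=[
    [[0, 0, 0], [0, 0, 0.03], 0],
    [[0, 0, 0], [0, 0, 0.06], 0],
    [[0, 0, 0], [0, 0, 0.074], 0],
    [[0, 0, 0], [0, 0, 0.074], 0],
  ],
)

```text
t: 25.18
eef_pos: [580.3, -287.8, 76.2]
tcp_rot: [-3.141, -0.0, 1.658]
ft_force: [0.0, 0.7, 0.9]
opening: 0.5
grip_force: 0.0
```

Request:
move_arm(
  plan=[
    [[0, 0, 0], [0, 0, 0], -1],
    [[0, 0, 0], [0, 0, 0], -1],
    [[0, 0, 0], [0, 0, 0], -1],
    [[0, 0, 0], [0, 0, 0], -1],
  ],
)

```text
t: 25.68
eef_pos: [580.2, -287.9, 76.3]
tcp_rot: [3.141, 0.0, 1.657]
ft_force: [-2.1, 0.5, 3.6]
opening: 0.168
grip_force: 30.0
```

Request:
move_arm(
  plan=[
    [[0, 0, 0], [0, 0, -0.01], -1],
    [[0, 0, 0], [0, 0, -0.03], -1],
    [[0, 0, 0], [0, 0, -0.055], -1],
    [[0, 0, 0], [0, 0, -0.08], -1],
    [[0, 0, 0], [0, 0, -0.105], -1],
  ],
)

```text
t: 26.3
eef_pos: [579.9, -287.6, 181.9]
tcp_rot: [-3.141, -0.0, 1.657]
ft_force: [-0.5, -0.2, -5.3]
opening: 0.167
grip_force: 30.0
```

Request:
move_arm(
  plan=[
    [[0, 0, 0], [0.01, 0, -0.012], -1],
    [[0, 0, 1], [0.03, 0.002, -0.019], -1],
    [[0, 0, 3], [0.06, 0.004, -0.019], -1],
    [[0, 0, 5], [0.09, 0.006, -0.019], -1],
    [[0, 0, 6], [0.12, 0.0078, -0.019], -1],
  ],
)

```text
t: 26.92
eef_pos: [577.1, -165.9, 199.5]
tcp_rot: [-3.14, -0.001, 1.551]
ft_force: [0.6, 0.5, -4.7]
opening: 0.168
grip_force: 30.0
```

Run:
```python
from h import *
P,Q=cur();print(P,Q.as_euler('xyz',degrees=True),readout.state()['joints'],readout.state()['opening'])
go([576,-77.6,200],-4.85)
p=shot('side','s2.png')
cv2.imwrite('pics/s2c.png',cv2.resize(p['img'][130:400,200:480],None,fx=2,fy=2)[:,:,::-1])
```

```text
[ 577.05504259 -165.87066377  199.45341323] [-1.79933196e+02 -3.96664192e-02  8.88929472e+01] [-3.89976964e-01  4.71722664e-01  1.63852102e+00  2.59652984e-04
  1.03268652e+00 -3.70788876e-01] 0.1678842439122512
turn [-0.07 -0.04  3.74] shift [ 0.0882 -0.0028 -0.0005]
```

View pics/s2c.png

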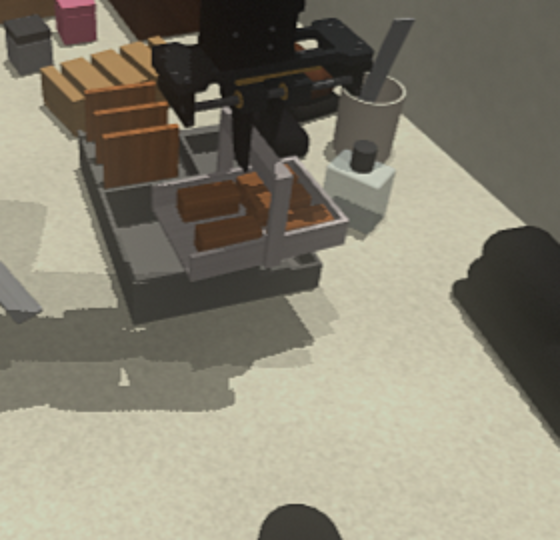

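Request:
move_arm(
  plan=[
    [[0, 0, 1], [0.02, -0.001, 0], -1],
    [[0, 0, 2], [0.045, -0.0015, 0], -1],
    [[0, 0, 3], [0.07, -0.002, 0.01], -1],
    [[0, 0, 3.74], [0.0882, -0.0028, 0.025], -1],
    [[0, 0, 3.74], [0.0882, -0.0028, 0.03], -1],
  ],
)

```text
t: 27.6
eef_pos: [575.7, -77.9, 169.0]
tcp_rot: [-3.139, -0.001, 1.489]
ft_force: [0.0, -1.5, -3.7]
opening: 0.167
grip_force: 30.0
```

Request:
move_arm(
  plan=[
    [[-4, 0, 0], [0, 0, 0], -1],
    [[-8, 0, 0], [0, 0, 0], -1],
    [[-12, 0, 0], [0, 0, 0], -1],
    [[-16, 0, 0], [0, 0, 0], -1],
    [[-18, 0, 0], [0, 0, 0.003], -1],
  ],
)

```text
t: 28.22
eef_pos: [575.9, -79.8, 167.1]
tcp_rot: [2.826, 0.0, 1.487]
ft_force: [0.5, 0.5, -4.7]
opening: 0.167
grip_force: 30.0
```

Run:
```python
from h import *
P,Q=cur();print(P,Q.as_matrix().round(3).tolist(),readout.state()['joints'],readout.state()['opening'])
p=shot('side')
cv2.imwrite('pics/s3c.png',cv2.resize(p['img'][130:400,200:480],None,fx=2,fy=2)[:,:,::-1])
```

```text
[575.9498006  -79.81540103 167.12919201] [[0.084, 0.947, 0.309], [0.996, -0.08, -0.026], [-0.0, 0.31, -0.951]] [-0.27956907  0.39118878  1.93659441  0.12380704  0.50735139 -0.2945574 ] 0.1668163174109113
```

View pics/s3c.png

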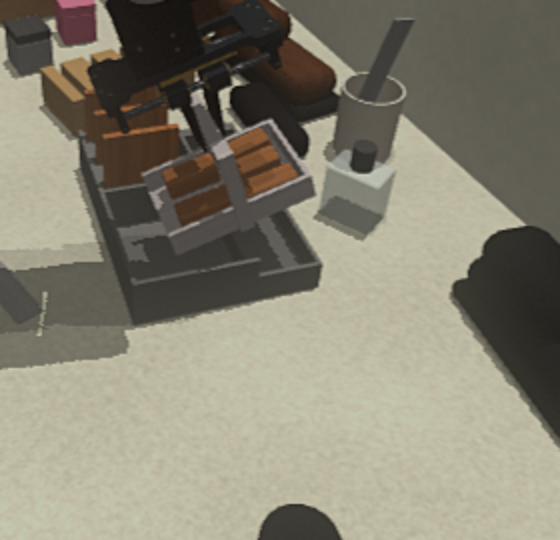

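The tray tilts the right way, but joint 5 nears its limit when the mouth faces the robot. I'll untilt, lift, yaw the tray 90° so the mouth points to −y, and tip sideways instead.

Run:
```python
from h import *
from scipy.optimize import least_squares,minimize
D=[(np.hypot(225.3,583),214.66,.490874,1.558902,1.091665),(np.hypot(600,284.93),229.87,.535017,1.435825,1.170763),(np.hypot(554.92,60.14),260.05,.351,1.664767,1.12556),(np.hypot(514.29,-237.165),237.97,.383957,1.67534,1.08238),(np.hypot(577.055,-165.87),199.45,.471723,1.638521,1.032687)]
def f(x):
    a,z0,L2,L3,off,d=x;o=[]
    for r,z,q2,q3,q5 in D:
        s=q2+q3+q5;o+=[a+L2*np.sin(q2)+L3*np.sin(q2+q3+off)+d*np.sin(s)-r,z0+L2*np.cos(q2)+L3*np.cos(q2+q3+off)+d*np.cos(s)-z]
    return o
s=least_squares(lambda x:np.r_[f(x),1e-3*(x-[100,400,450,450,0,250])],[100,400,450,450,0,250]);print(s.x.round(3),np.abs(f(s.x)).max())
P,Q=cur();print(Q.inv().apply([0,0,1]))
go([540.9,-74.6,215],40.15,frm=([575.9,-79.8,215],-4.85))
go([540.9,-74.6,215],85.15,frm=([540.9,-74.6,215],40.15))
```

```text
[5.13200e+00 2.78251e+02 5.84130e+02 4.11829e+02 1.01000e-01 3.53121e+02] 0.11789258914694756
[-1.72411782e-05  3.10014684e-01 -9.50731768e-01]
turn [ -0.   0. -45.] shift [ 0.0022 -0.0353 -0.    ]
turn [ -0.   0. -45.] shift [0. 0. 0.]
```

Request:
move_arm(
  plan=[
    [[4, 0, 0], [0, 0.004, -0.012], -1],
    [[8, 0, 0], [0, 0.008, -0.024], -1],
    [[12, 0, 0], [0, 0.0115, -0.035], -1],
    [[16, 0, 0], [0, 0.0149, -0.0456], -1],
    [[18, 0, 0], [0, 0.0149, -0.0456], -1],
  ],
)

```text
t: 28.9
eef_pos: [577.2, -80.0, 215.9]
tcp_rot: [-3.141, 0.001, 1.487]
ft_force: [0.1, 0.9, -3.8]
opening: 0.166
grip_force: 30.0
```

Request:
move_arm(
  plan=[
    [[0, 0, -6], [0.001, -0.008, 0], -1],
    [[0, 0, -14], [0.0015, -0.018, 0], -1],
    [[0, 0, -22], [0.002, -0.028, 0], -1],
    [[0, 0, -30], [0.0022, -0.0353, 0], -1],
    [[0, 0, -38], [0.0022, -0.0353, 0], -1],
  ],
)

```text
t: 29.52
eef_pos: [541.2, -74.7, 215.2]
tcp_rot: [-3.141, -0.0, 2.154]
ft_force: [-0.4, 0.2, -4.6]
opening: 0.165
grip_force: 30.0
```

Request:
move_arm(
  plan=[
    [[0, 0, -8], [0, 0, 0], -1],
    [[0, 0, -16], [0, 0, 0], -1],
    [[0, 0, -25], [0, 0, 0], -1],
    [[0, 0, -34], [0, 0, 0], -1],
    [[0, 0, -42], [0, 0, 0], -1],
  ],
)

```text
t: 30.15
eef_pos: [541.6, -74.7, 215.1]
tcp_rot: [-3.141, -0.001, 2.888]
ft_force: [0.5, -1.1, -3.6]
opening: 0.17
grip_force: 30.0
```

Request:
move_arm(
  plan=[
    [[0, 0, -7], [0, 0, 0], -1],
    [[0, 0, -10], [0, 0, 0], -1],
    [[0, 0, -10], [0, 0, 0], -1],
  ],
)

```text
t: 30.52
eef_pos: [541.6, -74.6, 215.1]
tcp_rot: [-3.141, -0.0, 3.057]
ft_force: [0.5, 0.0, -4.4]
opening: 0.164
grip_force: 30.0
```

Request:
move_arm(
  plan=[
    [[-4, 0, 0], [0, 0, 0], -1],
    [[-8, 0, 0], [0, 0, 0], -1],
    [[-12, 0, 0], [0, 0, 0.01], -1],
    [[-16, 0, 0], [0, 0, 0.022], -1],
    [[-19, 0, 0], [0, 0, 0.034], -1],
  ],
)

```text
t: 31.15
eef_pos: [541.7, -74.8, 180.7]
tcp_rot: [2.809, -0.0, 3.056]
ft_force: [-0.8, 0.6, -3.8]
opening: 0.169
grip_force: 30.0
```

Run:
```python
from h import *
P,Q=cur();print(P,Q.as_matrix().round(3).tolist(),readout.state()['joints'],readout.state()['opening'])
p=shot('side')
cv2.imwrite('pics/s4c.png',cv2.resize(p['img'][130:400,200:480],None,fx=2,fy=2)[:,:,::-1])
print(Q.inv().apply([0,0,-1]))
```

```text
[541.7005458  -74.81700523 180.67644262] [[-0.996, 0.081, 0.028], [0.085, 0.942, 0.326], [0.0, 0.327, -0.945]] [-0.41507073  0.45327831  1.77951832  0.36451782  1.05017736 -2.10554884] 0.16947863409072603
[-1.14658640e-04 -3.26887116e-01  9.45063384e-01]
```

View pics/s4c.png

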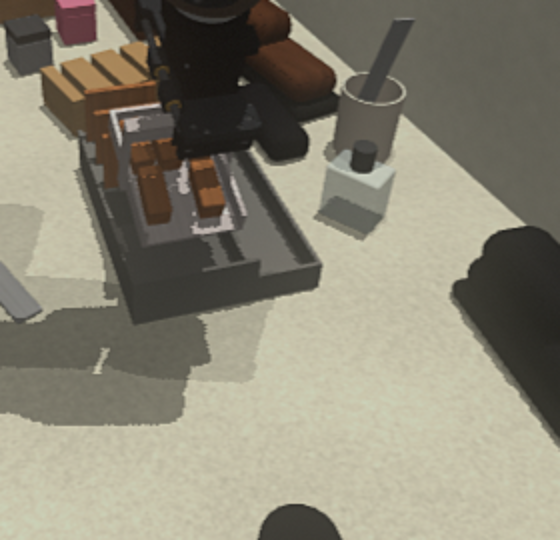

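```bash
cat > ik.py <<'E'
from h import *
from scipy.optimize import least_squares
a,z0,L2,L3,off,d=5.132,278.251,584.13,411.829,.101,353.121
def fk(q):
    Rz=lambda t:R.from_euler('z',t);Ry=lambda t:R.from_euler('y',t)
    B=Rz(q[0]);w=np.array([a+L2*np.sin(q[1])+L3*np.sin(q[1]+q[2]+off),0,z0+L2*np.cos(q[1])+L3*np.cos(q[1]+q[2]+off)])
    T=B*Ry(q[1]+q[2])*Rz(q[3])*Ry(q[4])*Rz(q[5])
    return B.apply(w)+d*T.apply([0,0,1]),T
def ik(P,T,q0):
    f=lambda q:np.r_[(fk(q)[0]-P)/100,(fk(q)[1].inv()*T).as_rotvec()]
    s=least_squares(f,q0);return s.x,s.cost
E
python3 - <<'E'
from ik import *
s=readout.state();q=np.array(s['joints'])
p,T=fk(q);P,Q=cur();M=T.inv()*Q;print('fk err',p-P,M.as_rotvec(degrees=True))
for tilt in(-19,-25,-30,-35,-40,-45,-50):
    T=rot(85.15,tilt)*M.inv();q,c=ik([541,-74.6,180],T,q);print(tilt,q.round(3),round(c,5))
E
```

```text
fk err [-20.95977326 -35.16849247   4.45799006] [-3.53270803e-15 -1.76635402e-14  9.00000000e+01]
-19 [-0.342  0.466  1.772  0.377  1.024 -2.046] 0.0
-25 [-0.4    0.496  1.762  0.474  1.078 -2.154] 0.0
-30 [-0.444  0.526  1.752  0.545  1.128 -2.235] 0.0
-35 [-0.486  0.559  1.742  0.608  1.181 -2.306] 0.0
-40 [-0.523  0.595  1.732  0.664  1.237 -2.37 ] 0.0
-45 [-0.556  0.635  1.72   0.714  1.295 -2.427] 0.0
-50 [-0.586  0.677  1.708  0.758  1.354 -2.478] 0.0
```

Request:
move_arm(
  plan=[
    [[-2, 0, 0], [0, 0, 0], -1],
    [[-4, 0, 0], [0, 0, 0], -1],
    [[-6, 0, 0], [0, 0, 0], -1],
    [[-8, 0, 0], [0, 0, 0], -1],
    [[-9, 0, 0], [0, 0, 0], -1],
  ],
)

```text
t: 31.82
eef_pos: [541.6, -74.5, 180.8]
tcp_rot: [2.652, -0.0, 3.057]
ft_force: [-0.3, -0.7, -3.6]
opening: 0.168
grip_force: 30.0
```

Request:
move_arm(
  plan=[
    [[-1, 0, 0], [0, 0, 0], -1],
    [[-2, 0, 0], [0, 0, 0], -1],
    [[-3, 0, 0], [0, 0, 0], -1],
    [[-4, 0, 0], [0, 0, 0], -1],
    [[-5, 0, 0], [0, 0, 0], -1],
  ],
)

```text
t: 32.45
eef_pos: [541.6, -74.2, 180.9]
tcp_rot: [2.564, 0.0, 3.058]
ft_force: [0.0, -0.8, -3.4]
opening: 0.165
grip_force: 30.0
```

Request:
move_arm(
  plan=[
    [[-1, 0, 0], [0, 0, 0], -1],
    [[-2, 0, 0], [0, 0, 0], -1],
    [[-3, 0, 0], [0, 0, 0], -1],
    [[-4, 0, 0], [0, 0, 0], -1],
    [[-5, 0, 0], [0, 0, 0], -1],
  ],
)

```text
t: 33.08
eef_pos: [541.6, -74.2, 180.9]
tcp_rot: [2.477, 0.0, 3.058]
ft_force: [0.1, -0.9, -3.7]
opening: 0.167
grip_force: 30.0
```

Request:
move_arm(
  plan=[
    [[-2, 0, 0], [0, 0, 0], -1],
    [[-4, 0, 0], [0, 0, 0], -1],
    [[-6, 0, 0], [0, 0, 0], -1],
    [[-7, 0, 0], [0, 0, 0], -1],
    [[-7, 0, 0], [0, 0, 0], -1],
  ],
)

```text
t: 33.7
eef_pos: [541.6, -74.3, 180.7]
tcp_rot: [2.356, -0.0, 3.057]
ft_force: [-0.5, 1.3, -3.0]
opening: 0.165
grip_force: 30.0
```

Run:
```python
from h import *
P,Q=cur();print(P,Q.as_matrix().round(3).tolist(),readout.state()['joints'],readout.state()['opening'])
p=shot('side')
cv2.imwrite('pics/s5c.png',cv2.resize(p['img'][130:400,200:480],None,fx=2,fy=2)[:,:,::-1])
for r in eyes.cut_out(p,'block0'):print(r['score'],r['uv'],r['mask'].sum())
```

```text
[541.55974481 -74.34388511 180.6767653 ] [[-0.996, 0.06, 0.059], [0.084, 0.704, 0.705], [0.0, 0.708, -0.707]] [-0.58078103  0.57525369  1.76254262  0.69701767  1.32062955 -2.42918127] 0.16473983361455238
0.87 [277.5, 241.9] 396
0.75 [310.4, 241.5] 212
0.68 [309.2, 258.9] 144
0.61 [283.1, 263.0] 131
0.59 [268.8, 201.8] 1792
```

View pics/s5c.png

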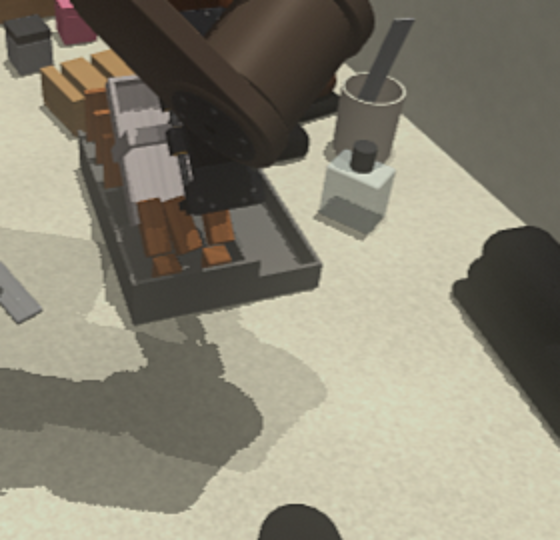

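Request:
move_arm(
  plan=[
    [[-3, 0, 0], [0, 0, 0], -1],
    [[-6, 0, 0], [0, 0, 0], -1],
    [[-6, 0, 0], [0, 0, 0], -1],
    [[-6, 0, 0], [0, 0, 0], -1],
    [[-6, 0, 0], [0, 0, 0], -1],
  ],
)

```text
t: 34.42
eef_pos: [541.6, -74.1, 181.0]
tcp_rot: [2.252, 0.0, 3.058]
ft_force: [0.7, -0.2, -2.3]
opening: 0.164
grip_force: 30.0
```

Request:
move_arm(
  plan=[
    [[0, 0, 0], [0, 0.008, -0.006], -1],
    [[0, 0, 0], [0, 0.016, -0.012], -1],
    [[0, 0, 0], [0, 0.024, -0.018], -1],
    [[0, 0, 0], [0, 0.032, -0.024], -1],
    [[0, 0, 0], [0, 0.032, -0.024], -1],
  ],
)

```text
t: 35.05
eef_pos: [541.9, -72.8, 221.7]
tcp_rot: [2.252, 0.001, 3.058]
ft_force: [-0.3, 0.7, -3.3]
opening: 0.161
grip_force: 30.0
```

Run:
```python
from h import *
P,Q=cur();print(P,Q.as_matrix().round(3).tolist(),readout.state()['joints'],readout.state()['ft_force'])
p=shot('side');q=shot('top')
a=cv2.resize(p['img'][180:330,220:370],(400,400));b=cv2.resize(q['img'][140:260,230:350],(400,400))
cv2.imwrite('pics/s6c.png',np.hstack([a,b])[:,:,::-1])
```

```text
[541.85426374 -72.75858127 221.7160985 ] [[-0.996, 0.052, 0.066], [0.084, 0.628, 0.774], [-0.001, 0.777, -0.63]] [-0.60637552  0.55633946  1.72967747  0.74574288  1.44955572 -2.42322411] [-0.28035111  0.67677718 -3.29538272]
```

View pics/s6c.png

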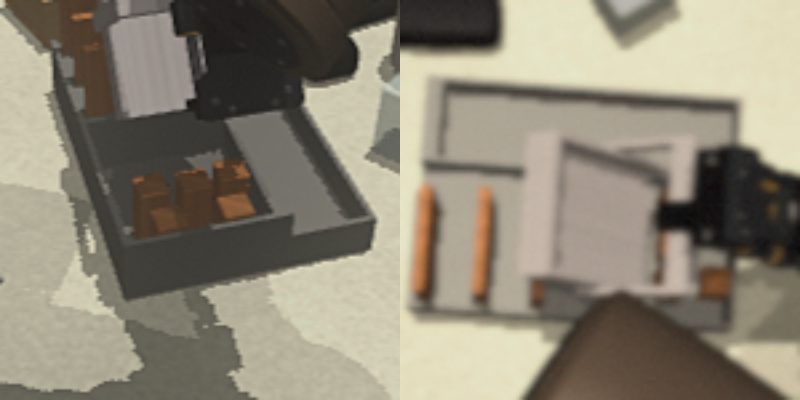

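Run:
```python
from h import *
go([570,-180,221],45,frm=([541.8,-73,221],85.15))
go([580,-288,200],4.8,frm=([570,-180,221],45))
```

```text
turn [ 0.   -0.   40.15] shift [-0.0371 -0.1042 -0.    ]
turn [-0.  -0.  40.2] shift [-0.0834 -0.0693  0.021 ]
```

Request:
move_arm(
  plan=[
    [[10, 0, 0], [0, 0, 0], -1],
    [[20, 0, 0], [0, 0, 0], -1],
    [[30, 0, 0], [0, 0, 0], -1],
    [[40, 0, 0], [0, 0, 0], -1],
    [[50, 0, 0], [0, 0, 0], -1],
  ],
)

```text
t: 35.78
eef_pos: [541.6, -72.7, 221.1]
tcp_rot: [3.129, 0.001, 3.057]
ft_force: [-1.0, -0.2, -3.7]
opening: 0.166
grip_force: 30.0
```

Request:
move_arm(
  plan=[
    [[1, 0, 0], [0, 0, 0], -1],
    [[1, 0, 0], [0, 0, 0], -1],
    [[1, 0, 0], [0, 0, 0], -1],
  ],
)

```text
t: 36.15
eef_pos: [541.5, -73.4, 220.4]
tcp_rot: [3.139, -0.001, 3.056]
ft_force: [0.3, -0.2, -3.8]
opening: 0.162
grip_force: 30.0
```

Request:
move_arm(
  plan=[
    [[0, 0, 8], [-0.0074, -0.0208, 0], -1],
    [[0, 0, 16], [-0.0148, -0.0417, 0], -1],
    [[0, 0, 24], [-0.0223, -0.0625, 0], -1],
    [[0, 0, 32], [-0.0297, -0.0834, 0], -1],
    [[0, 0, 40.15], [-0.0371, -0.1042, 0], -1],
  ],
)

```text
t: 36.78
eef_pos: [569.7, -181.3, 220.4]
tcp_rot: [3.141, -0.002, 2.351]
ft_force: [-0.0, -0.5, -3.5]
opening: 0.166
grip_force: 30.0
```

Request:
move_arm(
  plan=[
    [[0, 0, 8], [-0.0167, -0.0139, 0], -1],
    [[0, 0, 16], [-0.0334, -0.0277, 0], -1],
    [[0, 0, 24], [-0.05, -0.0416, 0.01], -1],
    [[0, 0, 32], [-0.0667, -0.0554, 0.021], -1],
    [[0, 0, 40.2], [-0.0834, -0.0693, 0.021], -1],
  ],
)

```text
t: 37.4
eef_pos: [579.1, -289.1, 198.3]
tcp_rot: [-3.14, -0.003, 1.649]
ft_force: [0.1, -0.7, -3.1]
opening: 0.168
grip_force: 30.0
```

Request:
move_arm(
  plan=[
    [[0, 0, 0], [0, 0, 0.03], -1],
    [[0, 0, 0], [0, 0, 0.065], -1],
    [[0, 0, 0], [0, 0, 0.1], -1],
    [[0, 0, 0], [0, 0, 0.115], -1],
    [[0, 0, 0], [0, 0, 0.115], -1],
  ],
)

```text
t: 38.02
eef_pos: [579.6, -288.1, 84.1]
tcp_rot: [-3.14, -0.002, 1.654]
ft_force: [0.1, -0.2, -2.5]
opening: 0.163
grip_force: 30.0
```

Request:
move_arm(
  plan=[
    [[0, 0, 0], [0, 0, 0.004], -1],
    [[0, 0, 0], [0, 0, 0.007], -1],
    [[0, 0, 0], [0, 0, 0.007], -1],
  ],
)

```text
t: 38.4
eef_pos: [580.1, -287.6, 78.3]
tcp_rot: [3.141, 0.0, 1.655]
ft_force: [-0.0, -0.2, -2.1]
opening: 0.165
grip_force: 30.0
```

Request:
move_arm(
  plan=[
    [[0, 0, 0], [0, 0, 0.0015], -1],
    [[0, 0, 0], [0, 0, 0.002], -1],
    [[0, 0, 0], [0, 0, 0.002], 0],
    [[0, 0, 0], [0, 0, 0.002], 0],
    [[0, 0, 0], [0, 0, 0.002], 0],
  ],
)

```text
t: 39.02
eef_pos: [580.1, -287.7, 75.8]
tcp_rot: [3.141, 0.0, 1.655]
ft_force: [0.2, 0.2, 0.5]
opening: 0.424
grip_force: 0.0
```

Request:
move_arm(
  plan=[
    [[0, 0, 0], [0, 0, -0.03], 0],
    [[0, 0, 0], [0, 0, -0.08], 0],
    [[0, 0, 0], [0, 0, -0.13], 1],
    [[0, 0, 0], [0, 0, -0.17], 1],
    [[0, 0, 0], [0, 0, -0.17], 1],
  ],
)

```text
t: 39.65
eef_pos: [580.8, -288.2, 249.2]
tcp_rot: [3.137, 0.003, 1.655]
ft_force: [0.6, 1.0, -0.3]
opening: 0.758
grip_force: 0.0
```

Run:
```python
from h import *
P,Q=cur();print(P,Q.as_euler('xyz',degrees=True),readout.state()['joints'])
p=shot('top');b=p['img'][110:310,90:450];cv2.imwrite('pics/t1c.png',cv2.resize(b,None,fx=2.2,fy=2.2,interpolation=cv2.INTER_CUBIC)[:,:,::-1])
for n in('jar0','tin0'):
    for r in eyes.cut_out(p,n): print(n,round(r['score'],2),np.round(r['uv']),r['mask'].sum(),at(p,r['uv'],50)[:2].round())
```

```text
[ 580.84668098 -288.15565407  249.1760937 ] [179.73310121   0.1952418   94.83984518] [-5.62367923e-01  4.93173371e-01  1.45779421e+00  9.51557094e-05
  1.18485417e+00 -6.46882659e-01]
jar0 0.85 [178. 277.] 441 [358. 298.]
jar0 0.25 [284. 196.] 5662 [594. -14.]
tin0 0.73 [133. 231.] 566 [495. 432.]
tin0 0.66 [135. 283.] 596 [343. 421.]
tin0 0.59 [109. 204.] 584 [576. 505.]
tin0 0.54 [298. 135.] 540 [783. -59.]
```

View pics/t1c.png

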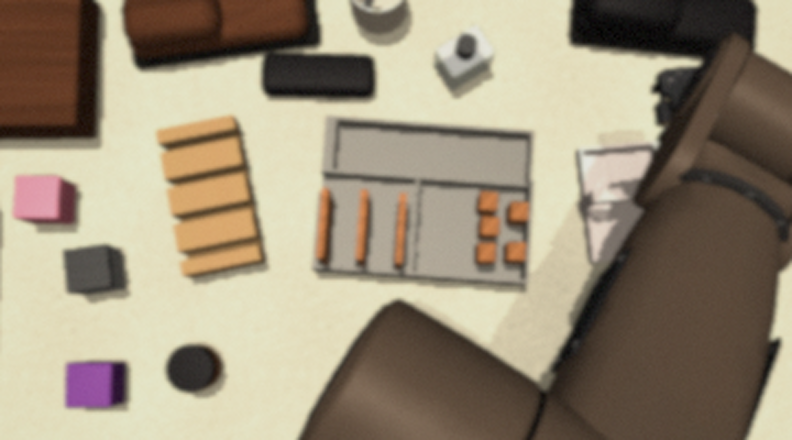

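The panels and all five blocks are in the caddy and the tray is back down flat. Now the jars and the tin, which I'll locate numerically.

```bash
cat >> h.py <<'E'
from scipy.optimize import minimize
def model(kind,x,y,yaw):
    if kind=='jar':
        t=np.linspace(0,2*np.pi,24,False);b=np.c_[31*np.cos(t),31*np.sin(t)]
    else: b=np.array([[29,30],[-29,30],[-29,-30],[29,-30.]])
    c,s=np.cos(yaw),np.sin(yaw);b=b@np.array([[c,s],[-s,c]])+[x,y]
    return np.vstack([np.c_[b,np.full(len(b),z)] for z in(0,70)])
def fit(p,mask,kind,x0):
    def sil(v):
        u=np.array([proj(p,X) for X in model(kind,*v)]);m=np.zeros(mask.shape,np.uint8)
        h=cv2.convexHull(u.astype(np.float32));cv2.fillConvexPoly(m,np.round(h*16).astype(np.int32),1,shift=4);return m>0
    cost=lambda v:1-(sil(v)&mask).sum()/max(1,(sil(v)|mask).sum())
    best=None
    for a in ((0,) if kind=='jar' else np.deg2rad([-40,-15,10,35])):
        S=np.array([[0,0,0],[15,0,.0],[0,15,0.],[0,0,.3]])+[x0[0],x0[1],a]
        r=minimize(cost,S[0],method='Nelder-Mead',options=dict(initial_simplex=S,xatol=.1,fatol=1e-4))
        if best is None or r.fun<best.fun: best=r
    return best.x[:2].round(1),np.degrees(best.x[2]).round(1),'IoU',round(1-best.fun,3)
E
python3 - <<'E'
from h import *
p=shot('top')
for r in eyes.cut_out(p,'jar0')[:1]: print('jar',r['uv'],fit(p,r['mask'],'jar',[365,293]))
for r in eyes.cut_out(p,'tin0')[:4]:
    if abs(r['uv'][0]-132)<15 and abs(r['uv'][1]-230)<15: print('tin',r['uv'],np.median(p['img'][r['mask']],0),fit(p,r['mask'],'tin',[492,427]))
E
```

```text
jar [177.0, 277.0] (array([357. , 302.8]), np.float64(6.2), 'IoU', np.float64(0.879))
tin [132.3, 230.0] [85. 82. 77.] (array([489. , 437.3]), np.float64(2.9), 'IoU', np.float64(0.918))
```

Request:
move_arm(
  plan=[
    [[0, 0, 0], [-0.038, -0.041, 0], 1],
    [[0, 0, 0], [-0.0753, -0.0826, 0], 1],
    [[0, 0, 0], [-0.0753, -0.0826, 0], 1],
    [[0, 0, 0], [-0.0753, -0.0826, 0], 1],
  ],
)

```text
t: 40.45
eef_pos: [504.1, -369.5, 245.3]
tcp_rot: [-3.141, -0.001, 1.655]
ft_force: [0.0, 0.7, 1.2]
opening: 1.002
grip_force: 0.0
```

Run:
```python
from h import *
P,Q=cur();print(P,Q.as_euler('xyz',degrees=True))
p=shot('wrist','w5.png')
for r in eyes.cut_out(p,'jar0')[:3]: print('jar',r['score'],r['uv'],r['mask'].sum(),at(p,r['uv'],50)[:2],fit(p,r['mask'],'jar',at(p,r['uv'],40)[:2]))
```

```text
[ 504.1036684  -369.49912699  245.27694432] [-1.79977590e+02 -5.19594036e-02  9.48063756e+01]
jar 0.84 [266.6, 257.0] 3692 [ 494.8703156  -448.05381016] (array([ 493.5, -449.2]), np.float64(11.5), 'IoU', np.float64(0.939))
```

Run:
```python
from h import *
p=shot('wrist')
r=eyes.cut_out(p,'jar0')[0];m=r['mask'];ij=np.argwhere(m);print('mask rows/cols',ij.min(0),ij.max(0))
for c in((493.5,-449.2),(493,-440)):
    u=np.array([proj(p,X) for X in model('jar',*c,0)]);print(c,u.min(0)[::-1],u.max(0)[::-1])
    u=u[24:];print('top disc',u.min(0)[::-1],u.max(0)[::-1])
im=p['img'].astype(int);print([ (row,im[row,266].tolist()) for row in range(215,310,5)])
```

```text
mask rows/cols [218 232] [293 294]
(493.5, -449.2) [215.8994795  232.65838823] [293.92030859 294.35991711]
top disc [237.64137868 232.65838823] [293.92030859 294.35991711]
(493, -440) [208.25461817 232.57922245] [285.87310734 294.73243965]
top disc [228.76552165 232.57922245] [285.87310734 294.73243965]
[(215, [93, 92, 80]), (220, [63, 51, 38]), (225, [65, 54, 40]), (230, [69, 54, 39]), (235, [44, 44, 38]), (240, [53, 51, 47]), (245, [52, 52, 46]), (250, [51, 51, 45]), (255, [53, 53, 47]), (260, [53, 53, 47]), (265, [54, 53, 48]), (270, [56, 55, 49]), (275, [57, 57, 51]), (280, [59, 58, 52]), (285, [59, 59, 53]), (290, [60, 60, 53]), (295, [154, 153, 132]), (300, [176, 177, 153]), (305, [176, 178, 151])]
```

Run:
```python
from h import *
go([493.5,-449.2,130],40)
go([580,-270,190],62,frm=([493.5,-449.2,190],40))
go([642.4,-109.3,190],85.15,frm=([580,-270,190],62))
```

```text
turn [ 0.000e+00 -2.000e-02 -3.508e+01] shift [-0.0792 -0.0181  0.1156]
turn [  0.   0. -22.] shift [0.0817 0.1815 0.    ]
turn [  0.     0.   -23.15] shift [0.0203 0.1712 0.    ]
```

Request:
move_arm(
  plan=[
    [[0, 0, -9], [-0.02, -0.005, 0.02], 1],
    [[0, 0, -18], [-0.04, -0.01, 0.05], 1],
    [[0, 0, -27], [-0.06, -0.014, 0.08], 1],
    [[0, 0, -35.1], [-0.0792, -0.0181, 0.1156], 1],
    [[0, 0, -35.1], [-0.0792, -0.0181, 0.1156], 1],
  ],
)

```text
t: 41.28
eef_pos: [492.1, -449.5, 127.6]
tcp_rot: [-3.142, -0.005, 2.267]
ft_force: [-1.2, 0.2, 0.3]
opening: 1.004
grip_force: 0.0
```

Request:
move_arm(
  plan=[
    [[0, 0, 0], [0, 0, 0.02], 1],
    [[0, 0, 0], [0, 0, 0.05], 1],
    [[0, 0, 0], [0, 0, 0.08], 1],
    [[0, 0, 0], [0, 0, 0.091], 1],
    [[0, 0, 0], [0, 0, 0.091], 1],
  ],
)

```text
t: 41.9
eef_pos: [493.3, -449.7, 40.0]
tcp_rot: [3.141, 0.0, 2.267]
ft_force: [1.1, 1.1, 0.5]
opening: 1.0
grip_force: 0.0
```

Request:
move_arm(
  plan=[
    [[0, 0, 0], [0, 0, 0], -1],
    [[0, 0, 0], [0, 0, 0], -1],
    [[0, 0, 0], [0, 0, 0], -1],
    [[0, 0, 0], [0, 0, 0], -1],
    [[0, 0, 0], [0, 0, 0], -1],
  ],
)

```text
t: 42.52
eef_pos: [492.7, -450.2, 39.5]
tcp_rot: [3.142, 0.0, 2.268]
ft_force: [-0.2, 0.3, 2.9]
opening: 0.644
grip_force: 30.0
```

Request:
move_arm(
  plan=[
    [[0, 0, 0], [0, 0, -0.03], -1],
    [[0, 0, 0], [0, 0, -0.08], -1],
    [[0, 0, 0], [0, 0, -0.13], -1],
    [[0, 0, 0], [0, 0, -0.15], -1],
    [[0, 0, 0], [0, 0, -0.15], -1],
  ],
)

```text
t: 43.15
eef_pos: [492.9, -450.3, 190.4]
tcp_rot: [3.141, 0.002, 2.268]
ft_force: [0.9, 0.3, -3.1]
opening: 0.652
grip_force: 30.0
```

Request:
move_arm(
  plan=[
    [[0, 0, -4], [0.0163, 0.0363, 0], -1],
    [[0, 0, -9], [0.0327, 0.0726, 0], -1],
    [[0, 0, -13], [0.049, 0.1089, 0], -1],
    [[0, 0, -18], [0.0654, 0.1452, 0], -1],
    [[0, 0, -22], [0.0817, 0.1815, 0], -1],
  ],
)

```text
t: 43.78
eef_pos: [579.3, -269.4, 187.2]
tcp_rot: [3.141, -0.003, 2.654]
ft_force: [0.9, 0.0, -2.4]
opening: 0.647
grip_force: 30.0
```

Request:
move_arm(
  plan=[
    [[0, 0, -6], [0.0051, 0.0428, 0], -1],
    [[0, 0, -12], [0.0102, 0.0856, 0], -1],
    [[0, 0, -18], [0.0152, 0.1284, 0], -1],
    [[0, 0, -23.15], [0.0203, 0.1712, 0], -1],
    [[0, 0, -23.15], [0.0203, 0.1712, 0], -1],
  ],
)

```text
t: 44.4
eef_pos: [642.1, -107.5, 187.2]
tcp_rot: [3.141, -0.003, 3.06]
ft_force: [-0.6, -0.3, -3.1]
opening: 0.65
grip_force: 30.0
```

Run:
```python
from h import *
print(cur()[0]);go([642.4,-109.3,90],85.15)
```

```text
[ 642.08828519 -107.54473836  187.17702065]
turn [ 0.05 -0.15  0.17] shift [-0.0007 -0.0018  0.0972]
```

Request:
move_arm(
  plan=[
    [[0, 0, 0], [-0.0005, -0.0015, 0.04], -1],
    [[0, 0, 0], [-0.0005, -0.0015, 0.08], -1],
    [[0, 0, 0], [-0.0005, -0.0015, 0.11], -1],
    [[0, 0, 0], [-0.0005, -0.0015, 0.125], -1],
    [[0, 0, 0], [-0.0005, -0.0015, 0.13], -1],
  ],
)

```text
t: 45.02
eef_pos: [641.9, -112.3, 58.3]
tcp_rot: [3.141, -0.001, 3.055]
ft_force: [0.3, 0.7, -2.0]
opening: 0.653
grip_force: 30.0
```

Request:
move_arm(
  plan=[
    [[0, 0, 0], [0, 0, 0.006], -1],
    [[0, 0, 0], [0, 0, 0.011], -1],
    [[0, 0, 0], [0, 0, 0.011], -1],
  ],
)

```text
t: 45.4
eef_pos: [642.4, -111.8, 48.4]
tcp_rot: [3.142, 0.0, 3.056]
ft_force: [-0.3, 0.1, -1.6]
opening: 0.646
grip_force: 30.0
```

Request:
move_arm(
  plan=[
    [[0, 0, 0], [0, 0, 0.002], -1],
    [[0, 0, 0], [0, 0, 0.0035], -1],
    [[0, 0, 0], [0, 0, 0.0035], -1],
    [[0, 0, 0], [0, 0, 0.0035], 0.66],
    [[0, 0, 0], [0, 0, 0.0035], 0.66],
  ],
)

```text
t: 46.02
eef_pos: [642.6, -111.9, 45.0]
tcp_rot: [-3.142, 0.001, 3.056]
ft_force: [0.4, -1.0, 1.1]
opening: 0.794
grip_force: 0.0
```

Request:
move_arm(
  plan=[
    [[0, 0, 0], [0, 0, 0], 0.66],
    [[0, 0, 0], [0, 0, -0.04], 0.66],
    [[0, 0, 0], [0, 0, -0.1], 0.66],
    [[0, 0, 0], [0, 0, -0.16], 1],
    [[0, 0, 0], [0, 0, -0.2], 1],
  ],
)

```text
t: 46.65
eef_pos: [642.6, -111.9, 248.1]
tcp_rot: [-3.141, 0.003, 3.056]
ft_force: [1.0, -0.5, -1.0]
opening: 0.971
grip_force: 0.0
```

Run:
```python
from h import *
P,Q=cur();print(P,Q.as_euler('xyz',degrees=True),readout.state()['t'])
p=shot('top')
for n,k,x0 in(('jar0','jar',(355,303)),('tin0','tin',(489,437))):
    for r in eyes.cut_out(p,n)[:4]:
        c=at(p,r['uv'],40)[:2];print(n,round(r['score'],2),np.round(r['uv']),c.round(),np.median(p['img'][r['mask']],0),r['mask'].sum())
go([430,100,245],50)
go([385,250,245],30,frm=([430,100,245],50))
```

```text
[ 642.62627721 -111.89120615  248.05333039] [-1.79973859e+02  1.70416718e-01  1.75091230e+02] 46.65
jar0 0.57 [170. 275.] [363. 323.] [48. 45. 42.] 72
jar0 0.29 [269. 212.] [545.  30.] [180.  121.   78.5] 82
jar0 0.28 [254. 216.] [537.  75.] [174. 116.  75.] 175
tin0 0.78 [108. 202.] [582. 512.] [216. 148. 161.] 606
tin0 0.76 [134. 230.] [496. 433.] [81. 78. 73.] 546
tin0 0.61 [132. 288.] [327. 432.] [140.   77.  150.5] 584
turn [3.000e-02 2.400e-01 3.509e+01] shift [0.2302 0.193  0.0009]
turn [ 0. -0. 20.] shift [0.1309 0.086  0.    ]
```

Run:
```python
from h import *
go([480,118,248],62,frm=([642.6,-112,248],85.15))
go([318,349,248],40,frm=([480,118,248],62))
```

```text
turn [ 0.   -0.   23.15] shift [0.1815 0.2154 0.    ]
turn [-0. -0. 22.] shift [0.2515 0.1279 0.    ]
```

Request:
move_arm(
  plan=[
    [[0, 0, 4], [0.0363, 0.0431, 0], 1],
    [[0, 0, 9], [0.0726, 0.0862, 0], 1],
    [[0, 0, 14], [0.1089, 0.1292, 0], 1],
    [[0, 0, 19], [0.1452, 0.1723, 0], 1],
    [[0, 0, 23.15], [0.1815, 0.2154, 0], 1],
  ],
)

```text
t: 47.42
eef_pos: [478.3, 119.5, 243.5]
tcp_rot: [-3.141, -0.002, 2.649]
ft_force: [0.5, 1.0, 0.4]
opening: 1.0
grip_force: 0.0
```

Request:
move_arm(
  plan=[
    [[0, 0, 5], [0.0503, 0.0256, 0], 1],
    [[0, 0, 10], [0.1006, 0.0512, 0], 1],
    [[0, 0, 15], [0.1509, 0.0767, 0], 1],
    [[0, 0, 20], [0.2012, 0.1023, 0], 1],
    [[0, 0, 22], [0.2515, 0.1279, 0], 1],
  ],
)

```text
t: 48.05
eef_pos: [316.6, 350.5, 243.7]
tcp_rot: [-3.14, -0.0, 2.266]
ft_force: [0.8, 1.0, -0.1]
opening: 1.002
grip_force: 0.0
```

Request:
move_arm(
  plan=[
    [[0, 0, 0], [0, 0, 0], 1],
    [[0, 0, 0], [0, 0, 0], 1],
  ],
)

```text
t: 48.3
eef_pos: [318.0, 349.1, 243.9]
tcp_rot: [-3.14, 0.0, 2.269]
ft_force: [-0.7, 0.1, 0.2]
opening: 1.003
grip_force: 0.0
```

Run:
```python
from h import *
P,Q=cur();print(P,Q.as_euler('xyz',degrees=True))
p=shot('wrist','w6.png')
for r in eyes.cut_out(p,'jar0')[:3]:
    ij=np.argwhere(r['mask']);print('jar',r['score'],r['uv'],r['mask'].sum(),ij.min(0),ij.max(0),fit(p,r['mask'],'jar',at(p,r['uv'],40)[:2]))
for r in eyes.cut_out(p,'tin0')[:3]:
    ij=np.argwhere(r['mask']);print('tin',r['score'],r['uv'],r['mask'].sum(),ij.min(0),ij.max(0),np.median(p['img'][r['mask']],0),fit(p,r['mask'],'tin',at(p,r['uv'],40)[:2]))
```

```text
[317.95473077 349.13213983 243.87255617] [-1.79905145e+02  7.46672697e-03  1.30002369e+02]
jar 0.82 [285.2, 246.7] 3804 [205 252] [281 314] (array([359.5, 300.1]), np.float64(17.2), 'IoU', np.float64(0.962))
jar 0.26 [282.7, 396.5] 940 [377 242] [410 311] (array([515.2, 111.1]), np.float64(17.5), 'IoU', np.float64(0.433))
tin 0.77 [548.3, 226.9] 1879 [187 517] [262 559] [87. 56. 60.] (array([590.9, 506. ]), np.float64(-91.0), 'IoU', np.float64(0.981))
tin 0.75 [467.5, 224.0] 5155 [181 416] [271 518] [77. 77. 73.] (array([491.4, 435.6]), np.float64(7.0), 'IoU', np.float64(0.933))
tin 0.72 [358.5, 138.5] 4814 [ 92 312] [181 403] [135.  83. 152.] (array([339.9, 430. ]), np.float64(-0.5), 'IoU', np.float64(0.953))
```

Request:
move_arm(
  plan=[
    [[0, 0, 0], [-0.03, 0, 0.03], 1],
    [[0, 0, 0], [-0.0642, 0.0003, 0.08], 1],
    [[0, 0, 0], [-0.0642, 0.0003, 0.12], 1],
    [[0, 0, 0], [-0.0642, 0.0003, 0.12], 1],
    [[0, 0, 0], [-0.0642, 0.0003, 0.15], 1],
  ],
)

```text
t: 49.08
eef_pos: [361.3, 301.0, 96.7]
tcp_rot: [3.137, 0.001, 2.267]
ft_force: [-0.2, -0.2, -0.2]
opening: 0.999
grip_force: 0.0
```

Request:
move_arm(
  plan=[
    [[0, 0, 0], [0, 0, 0.03], 1],
    [[0, 0, 0], [0, 0, 0.0545], 1],
    [[0, 0, 0], [0, 0, 0.0545], 1],
    [[0, 0, 0], [0, 0, 0.0545], -1],
    [[0, 0, 0], [0, 0, 0.0545], -1],
  ],
)

```text
t: 49.7
eef_pos: [360.2, 300.8, 41.6]
tcp_rot: [3.139, 0.0, 2.268]
ft_force: [-0.4, 0.1, 0.3]
opening: 0.843
grip_force: 0.0
```

Request:
move_arm(
  plan=[
    [[0, 0, 0], [0, 0, 0], -1],
    [[0, 0, 0], [0, 0, 0], -1],
    [[0, 0, 0], [0, 0, 0], -1],
  ],
)

```text
t: 50.08
eef_pos: [359.8, 300.5, 40.7]
tcp_rot: [3.141, 0.0, 2.268]
ft_force: [-1.2, -1.0, 8.6]
opening: 0.648
grip_force: 30.0
```

Run:
```python
from h import *
print(cur()[0])
go([500,180,190],62,frm=([359.5,300.1,190],40))
go([650.2,-17.6,190],85.15,frm=([500,180,190],62))
```

```text
[359.7620542  300.51794216  40.69433432]
turn [  0.   0. -22.] shift [-0.1823  0.0304  0.    ]
turn [  0.     0.   -23.15] shift [-0.2254 -0.104  -0.    ]
```

Request:
move_arm(
  plan=[
    [[0, 0, 0], [0, 0, -0.03], -1],
    [[0, 0, 0], [0, 0, -0.08], -1],
    [[0, 0, 0], [0, 0, -0.13], -1],
    [[0, 0, 0], [0, 0, -0.16], -1],
    [[0, 0, 0], [0, 0, -0.16], -1],
  ],
)

```text
t: 50.7
eef_pos: [360.1, 300.8, 201.9]
tcp_rot: [3.138, 0.0, 2.268]
ft_force: [1.6, 0.7, -1.5]
opening: 0.643
grip_force: 30.0
```

Request:
move_arm(
  plan=[
    [[0, 0, -4], [-0.0365, 0.0061, 0], -1],
    [[0, 0, -9], [-0.0729, 0.0122, 0], -1],
    [[0, 0, -13], [-0.1094, 0.0182, 0], -1],
    [[0, 0, -18], [-0.1458, 0.0243, 0], -1],
    [[0, 0, -22], [-0.1823, 0.0304, 0], -1],
  ],
)

```text
t: 51.32
eef_pos: [500.3, 179.1, 198.3]
tcp_rot: [-3.14, -0.002, 2.654]
ft_force: [0.4, 1.0, -1.7]
opening: 0.649
grip_force: 30.0
```

Request:
move_arm(
  plan=[
    [[0, 0, -6], [-0.0563, -0.026, 0], -1],
    [[0, 0, -12], [-0.1127, -0.052, 0], -1],
    [[0, 0, -18], [-0.169, -0.078, 0], -1],
    [[0, 0, -23.15], [-0.2254, -0.104, 0], -1],
    [[0, 0, -23.15], [-0.2254, -0.104, 0], -1],
  ],
)

```text
t: 51.95
eef_pos: [651.1, -21.1, 197.1]
tcp_rot: [-3.141, -0.003, 3.053]
ft_force: [0.1, 0.2, -1.8]
opening: 0.648
grip_force: 30.0
```

Request:
move_arm(
  plan=[
    [[0, 0, 0], [0, 0, 0.04], -1],
    [[0, 0, 0], [0, 0, 0.08], -1],
    [[0, 0, 0], [0, 0, 0.08], -1],
    [[0, 0, 0], [0, 0, 0.08], -1],
  ],
)

```text
t: 52.45
eef_pos: [650.2, -17.2, 120.9]
tcp_rot: [3.142, 0.0, 3.056]
ft_force: [0.8, -0.1, -1.0]
opening: 0.645
grip_force: 30.0
```

Request:
move_arm(
  plan=[
    [[0, 0, 0], [0, 0, 0.03], -1],
    [[0, 0, 0], [0, 0, 0.06], -1],
    [[0, 0, 0], [0, 0, 0.07], -1],
    [[0, 0, 0], [0, 0, 0.0745], -1],
    [[0, 0, 0], [0, 0, 0.0745], -1],
  ],
)

```text
t: 53.08
eef_pos: [650.5, -17.6, 46.8]
tcp_rot: [3.142, 0.001, 3.056]
ft_force: [-0.2, -0.6, -0.9]
opening: 0.644
grip_force: 30.0
```

Run:
```python
from h import *
go([541,205,245],91,frm=([650.3,-17.6,245],85.15))
go([432,428,245],97,frm=([541,205,245],91))
```

```text
turn [ 0.    0.   -5.85] shift [0.1277 0.2126 0.    ]
turn [-0.  0. -6.] shift [0.1051 0.2249 0.    ]
```

Request:
move_arm(
  plan=[
    [[0, 0, 0], [0, 0, 0.001], -1],
    [[0, 0, 0], [0, 0, 0.001], 0.66],
    [[0, 0, 0], [0, 0, 0.001], 0.66],
    [[0, 0, 0], [0, 0, 0.001], 0.66],
    [[0, 0, 0], [0, 0, -0.03], 0.66],
  ],
)

```text
t: 53.7
eef_pos: [648.9, -17.5, 74.2]
tcp_rot: [3.141, -0.004, 3.056]
ft_force: [-0.1, 1.0, 0.3]
opening: 0.826
grip_force: 0.0
```

Request:
move_arm(
  plan=[
    [[0, 0, 0], [0, 0, -0.05], 0.66],
    [[0, 0, 0], [0, 0, -0.11], 0.66],
    [[0, 0, 0], [0, 0, -0.17], 1],
    [[0, 0, 0], [0, 0, -0.17], 1],
  ],
)

```text
t: 54.2
eef_pos: [651.4, -17.7, 250.9]
tcp_rot: [-3.141, 0.009, 3.056]
ft_force: [0.6, 0.1, -0.6]
opening: 0.975
grip_force: 0.0
```

Request:
move_arm(
  plan=[
    [[0, 0, -1], [0.0255, 0.0425, 0], 1],
    [[0, 0, -2], [0.0511, 0.085, 0], 1],
    [[0, 0, -3], [0.0766, 0.1276, 0], 1],
    [[0, 0, -4.5], [0.1022, 0.1701, 0], 1],
    [[0, 0, -5.85], [0.1277, 0.2126, 0], 1],
  ],
)

```text
t: 54.82
eef_pos: [539.8, 206.4, 244.9]
tcp_rot: [-3.141, -0.001, -3.125]
ft_force: [0.9, 0.3, -0.1]
opening: 0.998
grip_force: 0.0
```

Request:
move_arm(
  plan=[
    [[0, 0, -1], [0.021, 0.045, 0], 1],
    [[0, 0, -2], [0.042, 0.09, 0], 1],
    [[0, 0, -3], [0.063, 0.135, 0], 1],
    [[0, 0, -4.5], [0.0841, 0.18, 0], 1],
    [[0, 0, -6], [0.1051, 0.2249, 0], 1],
  ],
)

```text
t: 55.45
eef_pos: [431.1, 429.5, 244.8]
tcp_rot: [-3.141, -0.001, -3.02]
ft_force: [0.4, 0.1, -0.6]
opening: 1.001
grip_force: 0.0
```

Request:
move_arm(
  plan=[
    [[0, 0, 0], [0, 0, 0], 1],
    [[0, 0, 0], [0, 0, 0], 1],
  ],
)

```text
t: 55.7
eef_pos: [432.1, 427.8, 245.0]
tcp_rot: [-3.141, -0.001, -3.02]
ft_force: [0.6, -0.2, 0.7]
opening: 1.001
grip_force: 0.0
```

Run:
```python
from h import *
P,Q=cur();print(P,Q.as_euler('xyz',degrees=True))
p=shot('wrist','w7.png')
for r in eyes.cut_out(p,'tin0')[:3]:
    ij=np.argwhere(r['mask']);print('tin',r['score'],r['uv'],r['mask'].sum(),ij.min(0),ij.max(0),np.median(p['img'][r['mask']],0),fit(p,r['mask'],'tin',at(p,r['uv'],40)[:2]))
```

```text
[432.06328935 427.834526   245.0062408 ] [-1.79951844e+02 -5.54819415e-02 -1.73046240e+02]
tin 0.73 [287.8, 240.3] 4246 [203 254] [275 315] [86. 87. 81.] (array([491.6, 436.8]), np.float64(8.3), 'IoU', np.float64(0.935))
tin 0.71 [300.8, 87.4] 4867 [ 49 261] [126 337] [ 96.  66. 108.] (array([340.7, 430. ]), np.float64(-0.2), 'IoU', np.float64(0.97))
tin 0.65 [337.2, 309.0] 2574 [283 304] [329 370] [104.  73.  74.] (array([569. , 504.2]), np.float64(30.9), 'IoU', np.float64(0.554))
```

Request:
move_arm(
  plan=[
    [[0, 0, -1], [-0.0301, 0.0014, 0.03], 1],
    [[0, 0, -1], [-0.0601, 0.0014, 0.07], 1],
    [[0, 0, -1], [-0.0601, 0.0014, 0.12], 1],
    [[0, 0, -1], [-0.0601, 0.0014, 0.12], 1],
    [[0, 0, -1], [-0.0601, 0.0014, 0.15], 1],
  ],
)

```text
t: 56.42
eef_pos: [493.5, 437.4, 99.0]
tcp_rot: [3.139, 0.005, -3.004]
ft_force: [0.4, 0.8, 0.4]
opening: 1.0
grip_force: 0.0
```

Request:
move_arm(
  plan=[
    [[0, 0, 0], [0, 0, 0.03], 1],
    [[0, 0, 0], [0, 0, 0.055], 1],
    [[0, 0, 0], [0, 0, 0.055], 1],
    [[0, 0, 0], [0, 0, 0.055], -1],
    [[0, 0, 0], [0, 0, 0.055], -1],
  ],
)

```text
t: 57.05
eef_pos: [492.3, 437.3, 42.7]
tcp_rot: [3.14, 0.002, -3.003]
ft_force: [-0.6, 0.2, -0.2]
opening: 0.844
grip_force: 0.0
```

Request:
move_arm(
  plan=[
    [[0, 0, 0], [0, 0, 0], -1],
    [[0, 0, 0], [0, 0, 0], -1],
    [[0, 0, 0], [0, 0, 0], -1],
  ],
)

```text
t: 57.42
eef_pos: [491.8, 437.0, 41.2]
tcp_rot: [3.141, 0.0, -3.003]
ft_force: [-0.3, -1.1, 4.8]
opening: 0.63
grip_force: 30.0
```

Run:
```python
from h import *
P,Q=cur();print(P,Q.as_euler('xyz',degrees=True))
go([575,255,210],92,frm=([491.6,436.5,210],98))
go([657.9,74.1,210],85.15,frm=([575,255,210],92))
```

```text
[491.7590811  437.03542707  41.17613206] [ 1.79986391e+02  1.98425189e-02 -1.72060218e+02]
turn [-0. -0.  6.] shift [-0.0573 -0.1913 -0.    ]
turn [ 0.   -0.    6.85] shift [-0.0765 -0.1837 -0.    ]
```

Request:
move_arm(
  plan=[
    [[0, 0, 0], [0, 0, -0.03], -1],
    [[0, 0, 0], [0, 0, -0.08], -1],
    [[0, 0, 0], [0, 0, -0.13], -1],
    [[0, 0, 0], [0, 0, -0.16], -1],
    [[0, 0, 0], [0, 0, -0.16], -1],
  ],
)

```text
t: 58.05
eef_pos: [492.2, 437.3, 202.6]
tcp_rot: [3.14, 0.003, -3.003]
ft_force: [-0.9, -0.4, -2.7]
opening: 0.628
grip_force: 30.0
```

Request:
move_arm(
  plan=[
    [[0, 0, 1], [-0.0115, -0.0383, 0], -1],
    [[0, 0, 2], [-0.0229, -0.0765, 0], -1],
    [[0, 0, 3], [-0.0344, -0.1148, 0], -1],
    [[0, 0, 4.5], [-0.0458, -0.153, 0], -1],
    [[0, 0, 6], [-0.0573, -0.1913, 0], -1],
  ],
)

```text
t: 58.68
eef_pos: [574.6, 254.0, 198.5]
tcp_rot: [-3.141, -0.003, -3.109]
ft_force: [-0.1, -0.4, -2.0]
opening: 0.628
grip_force: 30.0
```

Request:
move_arm(
  plan=[
    [[0, 0, 2], [-0.0191, -0.0459, 0], -1],
    [[0, 0, 4], [-0.0383, -0.0919, 0], -1],
    [[0, 0, 5], [-0.0574, -0.1378, 0], -1],
    [[0, 0, 6.85], [-0.0765, -0.1837, 0], -1],
    [[0, 0, 6.85], [-0.0765, -0.1837, 0], -1],
  ],
)

```text
t: 59.3
eef_pos: [657.9, 71.3, 198.1]
tcp_rot: [-3.141, -0.003, 3.052]
ft_force: [-1.3, 0.2, -2.2]
opening: 0.628
grip_force: 30.0
```

Request:
move_arm(
  plan=[
    [[0, 0, 0], [0, 0, 0.04], -1],
    [[0, 0, 0], [0, 0, 0.08], -1],
    [[0, 0, 0], [0, 0, 0.08], -1],
    [[0, 0, 0], [0, 0, 0.08], -1],
  ],
)

```text
t: 59.8
eef_pos: [657.8, 75.0, 121.5]
tcp_rot: [3.141, 0.001, 3.057]
ft_force: [-0.1, -0.5, -1.1]
opening: 0.628
grip_force: 30.0
```

Request:
move_arm(
  plan=[
    [[0, 0, 0], [0, 0, 0.03], -1],
    [[0, 0, 0], [0, 0, 0.06], -1],
    [[0, 0, 0], [0, 0, 0.07], -1],
    [[0, 0, 0], [0, 0, 0.075], -1],
    [[0, 0, 0], [0, 0, 0.075], -1],
  ],
)

```text
t: 60.42
eef_pos: [658.0, 74.5, 46.8]
tcp_rot: [3.141, 0.001, 3.056]
ft_force: [0.0, -0.0, -2.7]
opening: 0.629
grip_force: 30.0
```

Request:
move_arm(
  plan=[
    [[0, 0, 0], [0, 0, 0.001], -1],
    [[0, 0, 0], [0, 0, 0.001], 0.6],
    [[0, 0, 0], [0, 0, 0.001], 0.6],
    [[0, 0, 0], [0, 0, 0.001], 0.6],
    [[0, 0, 0], [0, 0, -0.03], 0.6],
  ],
)

```text
t: 61.05
eef_pos: [656.4, 74.3, 74.2]
tcp_rot: [-3.141, -0.004, 3.056]
ft_force: [0.7, -0.6, -0.1]
opening: 0.802
grip_force: 0.0
```

Request:
move_arm(
  plan=[
    [[0, 0, 0], [0, 0, -0.05], 0.6],
    [[0, 0, 0], [0, 0, -0.11], 0.6],
    [[0, 0, 0], [-0.02, 0.06, -0.17], 0.6],
    [[0, 0, 0], [0.02, 0.12, -0.17], 1],
    [[0, 0, 0], [0.06, 0.18, -0.17], 1],
  ],
)

```text
t: 61.68
eef_pos: [627.5, 231.2, 245.2]
tcp_rot: [3.141, 0.002, 3.055]
ft_force: [0.2, -0.5, -0.4]
opening: 0.952
grip_force: 0.0
```

Request:
move_arm(
  plan=[
    [[0, 0, 0], [0.05, 0.04, 0], 1],
    [[0, 0, 0], [0.09, 0.08, 0], 1],
    [[0, 0, 0], [0.13, 0.12, 0], 1],
    [[0, 0, 0], [0.16, 0.15, 0], 1],
    [[0, 0, 0], [0.16, 0.15, 0], 1],
  ],
)

```text
t: 62.3
eef_pos: [479.2, 394.9, 244.4]
tcp_rot: [3.141, -0.0, 3.059]
ft_force: [0.1, 0.2, 0.1]
opening: 1.003
grip_force: 0.0
```

Run:
```python
from h import *
P,Q=cur();print(P)
C=np.array([584,-11]);a=np.deg2rad(-4.85);ex=np.array([np.cos(a),np.sin(a)]);ey=np.array([-ex[1],ex[0]])
for c in('top','side'):
    p=shot(c,c+'end.png')
    for n,k in(('jar0','jar'),('tin0','tin')):
        for r in eyes.cut_out(p,n)[:6]:
            w=at(p,r['uv'],45)[:2];f=fit(p,r['mask'],k,w);d=f[0]-C;print(c,n,round(r['score'],2),np.round(r['uv']),r['mask'].sum(),f,'caddy',(d@ex).round(),(d@ey).round())
    for n,z in(('panel0',125),('block0',30),('tray',15),('glasses_case',20),('scent_bottle',50)):
        for r in eyes.cut_out(p,n)[:6]:
            d=at(p,r['uv'],z)[:2]-C;print(c,n,round(r['score'],2),np.round(r['uv']),r['mask'].sum(),'caddy',(d@ex).round(),(d@ey).round())
```

```text
[479.18519309 394.86352909 244.37014403]
top jar0 0.88 [286. 176.] 412 (array([651. , -16.7]), np.float64(6.9), 'IoU', np.float64(0.932)) caddy 67.0 -0.0
top jar0 0.81 [309. 182.] 438 (array([ 641.8, -101. ]), np.float64(18.0), 'IoU', np.float64(0.937)) caddy 65.0 -85.0
top jar0 0.39 [323. 207.] 113 (array([ 559.6, -117.3]), np.float64(0.0), 'IoU', np.float64(0.259)) caddy -15.0 -108.0
top tin0 0.8 [255. 172.] 528 (array([659.4,  77.5]), np.float64(-6.5), 'IoU', np.float64(0.963)) caddy 68.0 95.0
top tin0 0.7 [114. 200.] 338 (array([592.8, 499.8]), np.float64(-26.4), 'IoU', np.float64(0.556)) caddy -34.0 510.0
top tin0 0.57 [310. 228.] 79 (array([513.2, -91.3]), np.float64(35.3), 'IoU', np.float64(0.166)) caddy -64.0 -86.0
top tin0 0.5 [143. 285.] 185 (array([341.7, 395.3]), np.float64(1.9), 'IoU', np.float64(0.307)) caddy -276.0 384.0
top panel0 0.64 [253. 214.] 148 caddy -61.0 82.0
top panel0 0.56 [269. 216.] 110 caddy -61.0 37.0
top panel0 0.53 [238. 210.] 200 caddy -51.0 125.0
top block0 0.59 [310. 211.] 100 caddy -28.0 -84.0
top block0 0.54 [322. 223.] 87 caddy -60.0 -123.0
top 
[... 1155 characters left out ...]
-73.0 -63.0
side tin0 0.25 [292. 254.] 251 (array([548.3, -66.8]), np.float64(-20.8), 'IoU', np.float64(0.229)) caddy -31.0 -59.0
side panel0 0.74 [270. 207.] 1013 caddy -64.0 -22.0
side panel0 0.69 [257. 182.] 433 caddy -69.0 88.0
side panel0 0.63 [265. 192.] 545 caddy -61.0 37.0
side block0 0.78 [273. 256.] 233 caddy -72.0 -77.0
side block0 0.72 [306. 257.] 133 caddy -1.0 -100.0
side block0 0.72 [307. 245.] 154 caddy 13.0 -62.0
side block0 0.7 [283. 266.] 133 caddy -59.0 -111.0
side block0 0.66 [293. 251.] 254 caddy -25.0 -73.0
side tray 0.97 [344. 323.] 5412 caddy 16.0 -278.0
side glasses_case 0.58 [334. 192.] 912 caddy 163.0 143.0
side scent_bottle 0.84 [379. 224.] 1241 caddy 196.0 -55.0
```

```bash
python3 -c "
from cell import env
print(env.job_done())"
```

```text
the job is handed in; nothing more can be done
None
```

The job is handed in, with no score shown: three panels are in the grooves, all five blocks in the bin, the tray is back flat, and both jars and the grey tin are upright in the strip. The last camera check agreed, but I viewed 15 pictures, one over the limit of 14.

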